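# Lid the glass pots from the drying cabinet

## Robot

A 6-joint arm with a two-finger parallel gripper is mounted at the origin on a cart in front of the work surface, level with it; the furniture and walls round the work are solid. World frame = base frame: x ahead of the robot, y to its left, z up, the work surface at z = 0. Lengths are in m, angles in rad, forces in N, time in s.
With the tool pointing down it reaches from about 0.4 to 0.825 m from the base axis. Payload 7 kg.
Tool frame: the origin (TCP) lies midway between the tips of the shut fingers; the grasp point (between the pads) lies 19 mm behind it; z points along the fingers, y is the line along which they close (so a half turn about z gives the same grasp; the last joint's range is limited). The gripper opens to 88 mm and grips with 3 to 60 N. Pads are 19 mm wide; open, the fingers measure 130 mm over their backs; the gripper's body (78 mm by 193 mm) begins 47 mm behind the grasp point.
Start: joints at [-1.028, 0.359, 0.012, 0, -1.224, -0.288], TCP at [0.17, -0.653, 0.227] pointing down, gripper open.
Joint ranges: [-3.07, 3.07], [-1.43, 2.12], [-1.02, 1.25], [-3.03, 1.67], [-3.05, -0], [-3.03, 3.03]. Speed limits (rad/s): [2.39, 2.39, 3.01, 3.14, 3.14, 3.14].

## Interface

Orientations are given as [roll, pitch, yaw] about the fixed x, y, z axes, in that order (R = Rz(yaw) Ry(pitch) Rx(roll)).
In Python, from station import arm gives the robot as it stands.
- The arm moves only by the tool servo_tool, never from a script. Its argument "deltas" is a list of rows, each a list of 7 numbers: the closure, from -1 (fully open) to 1 (shut), then the shift along the tool's x, y, z in mm, then the turn, a rotation vector about the tool's x, y, z in degrees. In form: [[gripper, x, y, z, ax, ay, az], ...]. A call has 1 to 20 rows; each row shifts and turns the commanded pose from where the row before left it, along the tool's axes as they then stand; what a row does not reach is not made up. A row lasts 1/12 s, in which the tool goes at most 41.7 mm and 7.16 degrees, less where a joint would pass 70% of its speed; a pose out of reach is approached as far as the arm can. A call is refused whole if a number of a shift passes 41.7 or a number of a turn 7.16, either way. A call with a gripper value outside its range is refused whole. The fingers move at their own pace and stop on an object; "squeeze" is the grip in N (left out, the last holds). Time passes only in rows, so rows that do not move let the fingers close. It gives the time, the measured TCP pose, the force, the opening and the grip force at its end, in the units of the state.
- arm.get_state(): the state, without advancing time (a new reading comes with each control period).
- arm.grab_frame(name): name is "scene" or "top"; returns a dict with "color" (480x640x3 uint8, red, green, blue), "K" (3x3 intrinsics, pixels), "position" and "orientation" of the camera in the world. Camera axes: x right, y down, z forward; pixel columns grow to the right and rows downward; lengths in m; the calibration is good to about 2 mm. A picture is of the moment at which its call begins. There is no depth.
- arm.job_done(): hands the job in; it is judged then, once.
Trained networks look in a picture, given as the dict that the camera call returned (one of the last four; its "shot" number tells which), for a name from the list of things; names that differ only in an ending like _2 or _b are one class to them, and where a whole thing is asked for, a point or a joint stands for the part that bears it (a point fixed in the world has none). Each returns a list of dicts, best first, with "conf" (0 to 1); they miss things now and then, are a little off and sometimes report something else, mostly with a low value. They report only what shows in the picture. A call takes as long as a camera call.
- arm.recognise(query, picture): "at" ([x, y, z] in m, in the coordinates of the camera as it stood for that picture, good to about 4 mm: the middle of the surface that is visible of it).
The state is a dict: "t": time; "q": joint angles; "qd": joint speeds; "joint_efforts": joint torques, N m; "eef_pos": TCP position; "ee_rot": TCP orientation; "force": force on the tool from outside, world axes, zero at the start; "moment": the same for the moment, N m; "width": finger opening in m; "gripper_force": force on a finger pad.
Only numpy, scipy, OpenCV 4.12 (cv2) and the standard library are available. Lean on these libraries where they do the work, as an engineer would, in place of code of your own. Each camera call takes 0.05 s, during which the arm holds its last target. There are 200 camera calls.

## Task

Slide the sloping clear shutter of the wooden drying cabinet up until it stays up by itself, take out every lid inside and set each one flat and well centred on an open glass pot of its own (any pot will do), then slide the shutter fully shut again. Keep the pots upright and leave the small drinking glass where it stands.

Things in the scene. Friction and masses are not known exactly. Their poses are not given: they have to be found in the camera images.
- cabinet: Fixed wedge-shaped wooden drying cabinet, 384 mm wide (inside 360), 262 deep, 230 high at the back. Origin: middle of the front edge of its underside; +x into the cabinet, +y along its width, z up. Its front slopes up and back at 40 degrees, closed by the shutter; the side boards' sloping edges rise from 31 mm high at the front to 230 mm at x = 237 mm.
- cabinet_lip (a point): Top middle of the cabinet's front lip, a 12 mm thick board 28 mm high, over which the lids are lifted out. Axes as the cabinet's.
- cabinet_row (a point): Middle of the row of lids, on top of the cabinet's 12 mm floor board, 76 mm in from the front. The lids stand in one row along the cabinet's y, about 78 mm apart. With the shutter up, fingers tilted 20 to 40 degrees from vertical, reaching forward into the cabinet and closing along its width, can take them by the knob.
- shutter (a joint): Travel of the clear, aluminium-framed shutter (360 x 185 mm, 0.5 kg) up the slope, m: 0 shut, 0.16 fully up, along (cos 40, 0, sin 40 degrees) of the cabinet frame; lower edge when shut at x = 15, z = 30 mm. Let go below about 0.08 it slides shut by itself (damped, about 0.2 m/s); from 0.1 up friction holds it. Raising it takes 3 to 5 N, lowering 1 to 2 N.
- shutter_handle (a point): Middle of the shutter's dark bow handle: a 12 mm round bar running up the slope, 60 mm long between its two posts, 38 mm off the shutter's underside; can be pinched across the cabinet's width. It moves with the shutter; its axes: x up the slope, y along the cabinet's width, z square out of the slope.
- lid_1: Wooden lid, a flat disc 62 mm in diameter and 8 mm thick with an upright round dark knob in the middle, 16 mm in diameter and 28 mm tall (36 mm over all), 60 g. Origin: centre of its underside, z up through the knob. All lids are alike; one may be absent.
- lid_2: Wooden lid, a flat disc 62 mm in diameter and 8 mm thick with an upright round dark knob in the middle, 16 mm in diameter and 28 mm tall (36 mm over all), 60 g. Origin: centre of its underside, z up through the knob. All lids are alike; one may be absent.
- lid_3: Wooden lid, a flat disc 62 mm in diameter and 8 mm thick with an upright round dark knob in the middle, 16 mm in diameter and 28 mm tall (36 mm over all), 60 g. Origin: centre of its underside, z up through the knob. All lids are alike; one may be absent.
- lid_4: Wooden lid, a flat disc 62 mm in diameter and 8 mm thick with an upright round dark knob in the middle, 16 mm in diameter and 28 mm tall (36 mm over all), 60 g. Origin: centre of its underside, z up through the knob. All lids are alike; one may be absent.
- pot_1: Open grey-green glass pot, 65 mm in diameter, 54 mm high, 250 g, hollow with a flat rim at the top. Origin: centre of its underside, z up. All pots are alike; one stands on the worktop, three on the board over the sink; there may be one more pot than lids.
- pot_2: Open grey-green glass pot, 65 mm in diameter, 54 mm high, 250 g, hollow with a flat rim at the top. Origin: centre of its underside, z up. All pots are alike; one stands on the worktop, three on the board over the sink; there may be one more pot than lids.
- pot_3: Open grey-green glass pot, 65 mm in diameter, 54 mm high, 250 g, hollow with a flat rim at the top. Origin: centre of its underside, z up. All pots are alike; one stands on the worktop, three on the board over the sink; there may be one more pot than lids.
- pot_4: Open grey-green glass pot, 65 mm in diameter, 54 mm high, 250 g, hollow with a flat rim at the top. Origin: centre of its underside, z up. All pots are alike; one stands on the worktop, three on the board over the sink; there may be one more pot than lids.
- board: Fixed wooden over-sink board, 400 x 400 x 18 mm, across the left basin; its top is at z = 22 mm. Origin: centre of its underside.
- glass: Small clear drinking glass, 48 mm wide, 61 high, a bystander. Origin: centre of its underside.

How it is judged:
On the way:
1. the shutter stands raised by itself, untouched (value of joint shutter above 0.08 m and contact force between each of the arm, the fingers and shutter below 0.1 N), for 0.5 s.
At the end, for the whole second after the job is handed in: Every lid that is present lies flat (within 0.08 rad) on the rim of a pot of its own, its centre within 6 mm of the pot's, at rest; the pots stand upright; the shutter is shut (within 6 mm) (((horizontal distance between lid_1 and pot_1 below 0.006 m and z of lid_1 in the frame of pot_1 between 0.05 and 0.058 m) or (horizontal distance between lid_1 and pot_2 below 0.006 m and z of lid_1 in the frame of pot_2 between 0.05 and 0.058 m) or (horizontal distance between lid_1 and pot_3 below 0.006 m and z of lid_1 in the frame of pot_3 between 0.05 and 0.058 m) or (horizontal distance between lid_1 and pot_4 below 0.006 m and z of lid_1 in the frame of pot_4 between 0.05 and 0.058 m)) and angle between each of lid_1, lid_2, lid_3, lid_4, pot_1, pot_2, pot_3, pot_4's own z axis and vertical below 0.08 rad and height (world z) of each of lid_1, lid_2, lid_3, lid_4 below 0.085 m and linear speed of each of lid_1, lid_2, lid_3, lid_4 below 0.02 m/s and ((horizontal distance between lid_2 and pot_1 below 0.006 m and z of lid_2 in the frame of pot_1 between 0.05 and 0.058 m) or (horizontal distance between lid_2 and pot_2 below 0.006 m and z of lid_2 in the frame of pot_2 between 0.05 and 0.058 m) or (horizontal distance between lid_2 and pot_3 below 0.006 m and z of lid_2 in the frame of pot_3 between 0.05 and 0.058 m) or (horizontal distance between lid_2 and pot_4 below 0.006 m and z of lid_2 in the frame of pot_4 between 0.05 and 0.058 m)) and ((horizontal distance between lid_3 and pot_1 below 0.006 m and z of lid_3 in the frame of pot_1 between 0.05 and 0.058 m) or (horizontal distance between lid_3 and pot_2 below 0.006 m and z of lid_3 in the frame of pot_2 between 0.05 and 0.058 m) or (horizontal distance between lid_3 and pot_3 below 0.006 m and z of lid_3 in the frame of pot_3 between 0.05 and 0.058 m) or (horizontal distance between lid_3 and pot_4 below 0.006 m and z of lid_3 in the frame of pot_4 between 0.05 and 0.058 m)) and ((horizontal distance between lid_4 and pot_1 below 0.006 m and z of lid_4 in the frame of pot_1 between 0.05 and 0.058 m) or (horizontal distance between lid_4 and pot_2 below 0.006 m and z of lid_4 in the frame of pot_2 between 0.05 and 0.058 m) or (horizontal distance between lid_4 and pot_3 below 0.006 m and z of lid_4 in the frame of pot_3 between 0.05 and 0.058 m) or (horizontal distance between lid_4 and pot_4 below 0.006 m and z of lid_4 in the frame of pot_4 between 0.05 and 0.058 m)) and value of joint shutter below 0.006 m); the robot touches nothing.
It fails at once if a pot is tipped over (angle between any of pot_1, pot_2, pot_3, pot_4's own z axis and vertical above 0.7 rad).
It fails at once if the drinking glass is pushed more than 4 cm (distance of glass from where it was at the start of the episode above 0.04 m).
Of lid_1, lid_2, lid_3, lid_4 only 3 to 4 are there at a start; the rules pass over those that are not, and their reading is None.
At some moment in a run one of pot_1, pot_2, pot_3, pot_4 may be knocked a few centimetres aside while the robot is not near it.
It also fails if it takes over 210 s, if anything falls off the work surface, if the arm or the gripper's body presses on something with over 40 N, if the wrist force passes 120 N, or if a joint passes its speed limit or range.

## Working session

There is one attempt and no reset: what is moved stays moved. The work goes in short steps, Python scripts to look and compute and a tool call to move; the robot and the scene stay as the last step left them, time stands still between calls to the robot, and variables do not carry over. Pictures are saved under pics/ and viewed, at most 14 in all, crops included, and the job is handed in when it is done.

Besides the shell and the picture viewer there is one more tool, called after "Request:" by a JSON object that holds its "op" and its "data", one argument or row to a line. servo_tool: Moves the arm, as the interface text tells. Its arguments: {"type":"object","properties":{"deltas":{"type":"array","items":{"type":"array","items":{"type":"number"}}},"squeeze":{"type":"number"}},"required":["deltas"]}

```bash
mkdir -p pics; ls
cat > h.py <<'E'
import numpy as np, cv2
from scipy.spatial.transform import Rotation as R
from station import arm
def cam(f):
    o=np.array(f["orientation"]); 
    Rm=o if o.shape==(3,3) else (R.from_euler('xyz',o).as_matrix() if o.size==3 else R.from_quat(o).as_matrix())
    return Rm,np.array(f["position"])
def find(f,q,mc=0.3):
    Rm,p=cam(f)
    return [(round(d["conf"],2),np.round(Rm@np.array(d["at"])+p,4)) for d in arm.recognise(q,f) if d["conf"]>mc]
def proj(f,P):
    Rm,p=cam(f); c=Rm.T@(np.array(P)-p); u=np.array(f["K"])@c; return u[:2]/u[2]
def ray(f,u,v,z):
    Rm,p=cam(f); d=Rm@np.linalg.inv(f["K"])@np.array([u,v,1.]); return p+d*(z-p[2])/d[2]
def save(f,n): cv2.imwrite(f"pics/{n}.png",f["color"][:,:,::-1])
E
python3 - <<'E'
from h import *
s=arm.get_state(); print(s)
for n in("scene","top"):
    f=arm.grab_frame(n); save(f,n+"0"); print(n,f["position"],f["orientation"],f["K"])
    for q in("cabinet","cabinet_lip","cabinet_row","shutter_handle","lid_1","pot_1","glass","board"):
        try: print(q,find(f,q))
        except Exception as e: print(q,e)
E
```

```text
pics
{'t': 0.0, 'q': array([-1.02790820e+00,  3.59352162e-01,  1.10463006e-02, -3.36714213e-04,
       -1.22408189e+00, -2.88097821e-01]), 'qd': array([-8.15284087e-06, -9.14310282e-05, -4.18345738e-04,  3.60571362e-05,
        3.22764846e-04, -1.53293644e-03]), 'joint_efforts': array([-1.87415446e-05, -5.82722068e+01,  2.93061233e+01,  6.99689895e+00,
        6.94057730e-03, -1.61921876e-04]), 'eef_pos': array([ 0.16997264, -0.65274312,  0.22564209]), 'ee_rot': array([ 3.13997688e+00, -1.48722860e-04, -2.88691690e+00]), 'force': array([-1.26495941, -0.08016199, -0.23930212]), 'moment': array([ 0.00410673, -0.02112871,  0.09428776]), 'gripper_force': 0.0, 'width': 0.08765146269325154}
scene [-0.19512889  0.672784    0.69927887] [-2.12080893  0.02385264 -2.22065529] [[518.67109447   0.         317.02341562]
 [  0.         518.67109447 227.71412179]
 [  0.           0.           1.        ]]
cabinet [(0.64, array([0.5516, 0.4139, 0.1174])), (0.64, array([0.4281, 0.0688, 0.0367]))]
cabinet_lip [(0.6, array([0.5508, 0.4143, 0.1178]))]
cabinet_row [(0.58, array([0.5486, 0.4134, 0.1214]))]
[... 389 characters left out ...]
op [0.44312557 0.11451435 1.2866289 ] [-3.01272135 -0.00929265 -1.60064   ] [[460.10322058   0.         330.54811987]
 [  0.         460.10322058 237.87306189]
 [  0.           0.           1.        ]]
cabinet [(0.96, array([0.5875, 0.3654, 0.1484]))]
cabinet_lip [(0.82, array([0.5913, 0.3601, 0.1429]))]
cabinet_row [(0.56, array([0.5902, 0.3593, 0.1444]))]
shutter_handle [(0.96, array([0.5493, 0.3299, 0.1028]))]
lid_1 [(0.36, array([0.5913, 0.3592, 0.1509]))]
pot_1 [(0.85, array([ 0.563 , -0.1079,  0.0593])), (0.77, array([0.4389, 0.0606, 0.0405])), (0.73, array([ 0.6927, -0.0686,  0.0593]))]
glass [(0.58, array([0.6382, 0.0803, 0.0299]))]
board [(0.95, array([ 0.7354, -0.1678,  0.0233]))]
```

View pics/scene0.png

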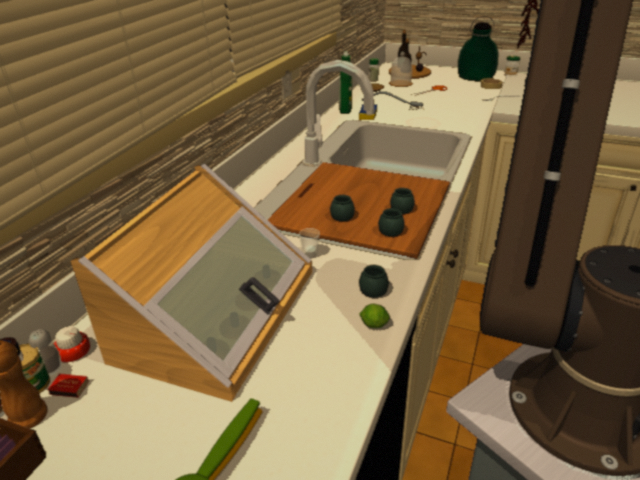

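View pics/top0.png

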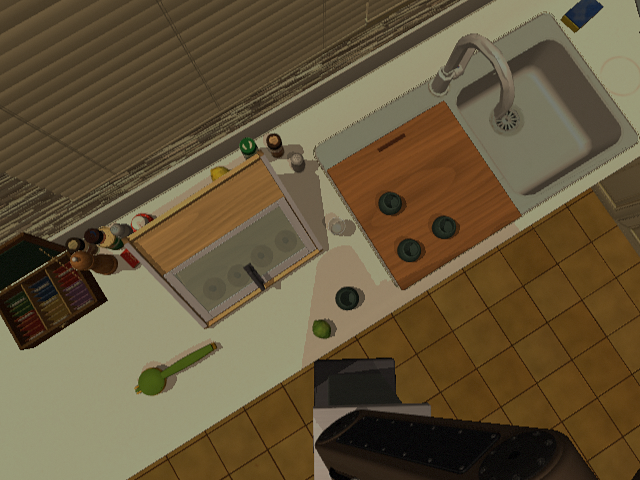

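The top view shows four lids under the shutter at about (213,288), (237,273), (261,254) and (286,240). The pots are at (347,298), (410,249), (444,227) and (390,203), the glass at (341,227), and a lime at (321,328). Next I fit the cabinet pose from its corners.

Run:
```python
import cv2
a=cv2.imread('pics/top0.png')[145:335,120:330]; b=cv2.imread('pics/scene0.png')[160:400,65:320]
cv2.imwrite('pics/c1.png',cv2.resize(a,None,fx=3,fy=3,interpolation=cv2.INTER_CUBIC))
cv2.imwrite('pics/c2.png',cv2.resize(b,None,fx=2.4,fy=2.4,interpolation=cv2.INTER_CUBIC))
```

```text
(no output)
```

View pics/c1.png

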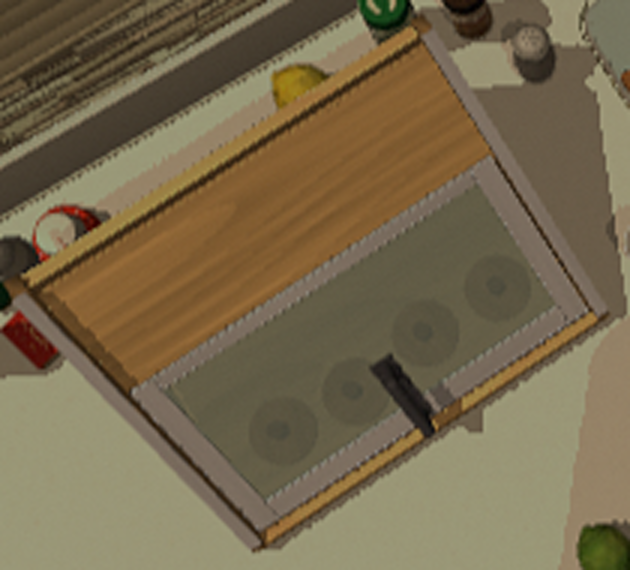

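View pics/c2.png

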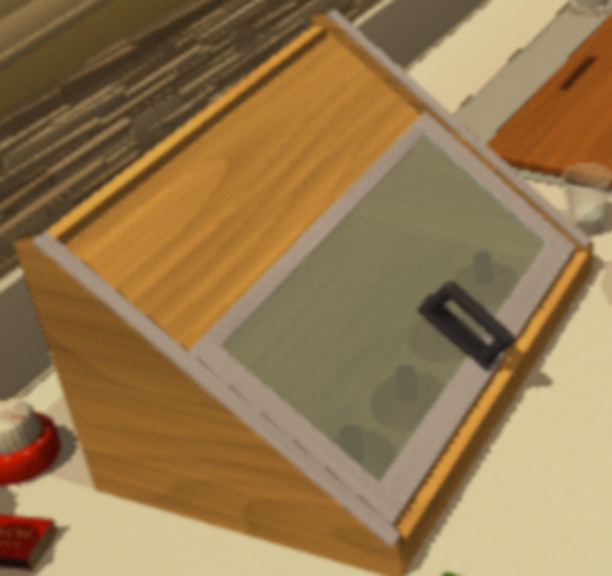

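Corners in the full-image pixels are: top front-right (322.3,250.7), top front-left (207.3,327.3), and scene front-left bottom (233.8,398.8). Four lid knobs show clearly.

```bash
cat > fit.py <<'E'
from h import *
from scipy.optimize import least_squares
t=arm.grab_frame("top"); s=arm.grab_frame("scene")
H=.192
obs=[(t,(0,-H,.029),(322.3,250.7)),(t,(0,H,.029),(207.3,327.3)),(s,(0,H,0),(233.8,398.8)),(s,(0,-H,.029),(310.8,264.2)),(s,(.262,H,0),(104.6,363.3)),(s,(.262,H,.23),(73.3,260.8)),(t,(.262,H,.23),(126,239))]
def W(p,c): return R.from_euler('z',p[2]).apply(c)+np.array([p[0],p[1],0])
r=least_squares(lambda p:np.concatenate([proj(f,W(p,c))-np.array(u) for f,c,u in obs]),[.45,.25,.6],loss='soft_l1')
p=r.x; print("cab",p,np.degrees(p[2])); print(np.round(r.fun.reshape(-1,2) if r.fun.size==14 else r.fun,1))
for u in [(213.3,288.3),(237.3,275),(261.3,255.3),(285.7,240.7)]:
    P=ray(t,*u,.040); print("lid",P[:2],"cabfr",R.from_euler('z',-p[2]).apply(P-[p[0],p[1],0]))
a=np.radians(40)
# handle centre shut
for q,f in((t,t),(s,s)):
    for c,P in find(f,"shutter_handle"): print("handle",P,R.from_euler('z',-p[2]).apply(P-[p[0],p[1],0]))
    for n in("pot_1","glass"):
        for c,P in find(f,n): print(n,c,P)
for k,u in enumerate([(390,203),(444,227),(410,249),(347,298)]): print("pot",ray(t,*u,.076 if k<3 else .054))
print("glass",ray(t,341,227,.05), "lime",ray(t,321,328,.02))
E
python3 fit.py
```

```text
cab [0.47654673 0.27796719 0.57824536] 33.13101880603411
[[ 1.5 -3.9]
 [-1.2  0.7]
 [ 0.1  0.8]
 [ 1.1 -4. ]
 [ 1.6 -0.2]
 [-1.1 -0.4]
 [-4.3 -0.1]]
lid [0.47668719 0.41719703] cabfr [0.07621445 0.11651749 0.04      ]
lid [0.51047778 0.35270231] cabfr [0.06926152 0.04403971 0.04      ]
lid [0.56195925 0.28748246] cabfr [ 0.07672702 -0.03871436  0.04      ]
lid [0.5999963  0.22062735] cabfr [ 0.0720401  -0.11548973  0.04      ]
handle [0.5484 0.3327 0.0987] [0.09008609 0.00656272 0.0987    ]
pot_1 0.73 [0.4377 0.0566 0.037 ]
pot_1 0.63 [ 0.561  -0.1067  0.0576]
pot_1 0.58 [ 0.6911 -0.0661  0.0599]
glass 0.54 [0.64   0.0776 0.028 ]
handle [0.5244 0.3596 0.0965] [0.08469028 0.04220673 0.0965    ]
pot_1 0.67 [0.4271 0.0686 0.0404]
pot_1 0.59 [ 0.5512 -0.1014  0.0597]
pot_1 0.58 [ 0.6762 -0.0559  0.059 ]
glass 0.85 [0.6209 0.0883 0.0464]
pot [ 0.68934611 -0.06367432  0.076     ]
pot [ 0.62017977 -0.20482552  0.076     ]
pot [ 0.56387175 -0.11094119  0.076     ]
pot [0.44015574 0.05940207 0.054     ]
glass [0.63195863 0.06894537 0.05      ] lime [0.36170207 0.13102684 0.02      ]
```

```bash
cat >> h.py <<'E'
CAB=np.array([0.4765,0.2780,0.5782])
def W(c): return R.from_euler('z',CAB[2]).apply(c)+np.array([CAB[0],CAB[1],0])
def rot(tilt,yaw):  # tool z tilted 'tilt' deg from down towards heading yaw; tool y = left of heading
    t=np.radians(tilt); M=np.array([[-np.cos(t),0,np.sin(t)],[0,1,0],[-np.sin(t),0,-np.cos(t)]])
    return R.from_euler('z',np.radians(yaw)).as_matrix()@M
def cur():
    s=arm.get_state(); return np.array(s["eef_pos"]),R.from_euler('xyz',s["ee_rot"]).as_matrix(),s
def go(pts,Rt=None,start=None):
    """pts: list of world waypoints; prints turn (tool rotvec, deg) then tool-frame shifts mm after turn"""
    p,M,s=cur()
    if Rt is None: Rt=M
    else: print("turn",np.round(np.degrees(R.from_matrix(M.T@Rt).as_rotvec()),1))
    for w in pts:
        d=np.array(w)-p; v=Rt.T@d*1000; print("to",np.round(w,3),"shift",np.round(v,1),"min rows@35",int(np.ceil(np.abs(v).max()/35))); p=np.array(w)
E
python3 - <<'E'
from h import *
t=arm.grab_frame("top"); s=arm.grab_frame("scene")
a=np.radians(40)
def bar(k,y): # k along slope m
    return W([.015+k*np.cos(a)-.038*np.sin(a),y,.030+k*np.sin(a)+.038*np.cos(a)])
from scipy.optimize import least_squares
for u0 in [(255.3,277.3)]:
    r=least_squares(lambda q:proj(t,bar(*q))-np.array(u0),[.06,0]); k,y=r.x; print(k,y,bar(k,y),"scene px",[proj(s,bar(k+d,y)) for d in(-.03,0,.03)],"ends top",[proj(t,bar(k+d,y)) for d in(-.03,.03)])
# dark mask in scene and top around the handle
for f,(x0,x1,y0,y1) in((s,(230,285,270,320)),(t,(235,275,255,300))):
    m=(f["color"][y0:y1,x0:x1].max(2)<55).astype(np.uint8); n,l,st,c=cv2.connectedComponentsWithStats(m)
    i=1+st[1:,4].argmax(); print(st[i]+[x0,y0,0,0,0],c[i]+[x0,y0])
go([[.2,-.62,.35],[.5,-.3,.35],[.45,.1,.35],[*bar(k,y)]],rot(40,33.1))
E
```

```text
0.05146036685780432 0.002308453000237102 [0.50035763 0.296326   0.09218778] scene px [array([272.68138788, 296.68486181]), array([260.89988605, 286.36233382]), array([249.04104044, 275.97203998])] ends top [array([261.28818265, 284.83638085]), array([249.14003255, 269.54742072])]
[240 280  38  33 412] [257.62378641 295.88834951]
[244 263  21  28 213] [254.63849765 275.84507042]
turn [ -6.5 -39.6 -17.7]
to [ 0.2  -0.62  0.35] shift [-112.4   11.5  -66.9] min rows@35 4
to [ 0.5  -0.3   0.35] shift [-326.4  104.2  273.9] min rows@35 10
to [0.45 0.1  0.35] shift [-135.2  362.4  113.5] min rows@35 11
to [0.5   0.296 0.092] shift [ 51.3 137.  293.5] min rows@35 9
```

Run:
```python
from h import *
t=arm.grab_frame("top"); s=arm.grab_frame("scene")
print("top R",ray(t,322.3,250.7,.029),"L",ray(t,207.3,327.3,.029))
print("scene R",ray(s,310.8,264.2,.029),"Lbot",ray(s,233.8,398.8,0),"Ltop",ray(s,230.8,387,.031),"backL",ray(s,104.6,363.3,0),"backLtop",ray(s,73.3,260.8,.23),ray(t,126,239,.23))
def tri(u,v):
    A=[];b=[]
    for f,px in((t,u),(s,v)):
        Rm,p=cam(f); d=Rm@np.linalg.inv(f["K"])@np.array([*px,1.]); d/=np.linalg.norm(d); Pm=np.eye(3)-np.outer(d,d); A.append(Pm); b.append(Pm@p)
    x=np.linalg.lstsq(np.vstack(A),np.hstack(b),rcond=None)[0]; return x,[np.linalg.norm(Pm@x-bb) for Pm,bb in zip(A,b)]
print("bar tri",tri((255.3,277.3),(264.3,292.5)))
# pots dark blobs in both
for n,f in(("top",t),("scene",s)):
    m=(f["color"].max(2)<70).astype(np.uint8); k,l,st,c=cv2.connectedComponentsWithStats(m)
    for i in range(1,k):
        if 100<st[i,4]<1500: print(n,st[i],c[i].round(1))
```

```text
top R [0.57083449 0.12166971 0.029     ] L [0.37340744 0.43562267 0.029     ]
scene R [0.57061697 0.12827095 0.029     ] Lbot [0.37326357 0.43801377 0.        ] Ltop [0.37252442 0.44027191 0.031     ] backL [0.5924519  0.58435211 0.        ] backLtop [0.58860021 0.58096174 0.23      ] [0.59059137 0.57209874 0.23      ]
bar tri (array([0.49884028, 0.2953564 , 0.07822578]), [np.float64(0.0037462857524588446), np.float64(0.003746285752459082)])
top [126   0 110  64 238] [181.8  31.4]
top [302   0 114  66 484] [361.7  30.1]
top [320   0 114  65 345] [380.6  30.4]
top [393   0  63  39 187] [423.9  18. ]
top [565   0  38  32 621] [583.2  11.9]
top [507  40  44  34 524] [526.9  56.7]
top [452  43  38  27 202] [463.9  52.2]
top [301  63  46  29 115] [325.7  75.4]
top [237  65  94  57 520] [279.  94.]
top [457  69  46  37 618] [479.   87.3]
top [171 102  72  43 238] [207.9 122.7]
top [196 123  30  22 125] [209.7 135.2]
top [266 134  18  24 225] [275.8 146.7]
top [524 138  95  57 462] [570.6 167.6]
top [292 157  13  16 102] [298.9 166.6]
top [128 158 132 170 401] [182.8 235. ]
top [  0 178  38
[... 317 characters left out ...]
 29  24 493] [409.8 250.1]
top [243 263  22  28 238] [254.6 276. ]
top [335 287  24  23 442] [347.1 298. ]
top [313 320  18  18 133] [324.1 328.1]
top [182 383 131  97 396] [257.1 435. ]
scene [398  33  13  28 165] [404.2  47.3]
scene [340  71  12  42 414] [345.2  92.2]
scene [  0 155 164 102 780] [ 79.7 206.2]
scene [ 379  188   36   49 1084] [396.3 212.8]
scene [330 195  26  27 545] [342.2 208.5]
scene [ 27 236  49  31 139] [ 48.7 251.9]
scene [ 18 241  32  22 111] [ 32.  251.7]
scene [360 266  30  32 752] [373.8 281.7]
scene [240 278  39  35 564] [258.5 294.9]
scene [ 50 390  28   7 119] [ 63.2 393.2]
scene [204 407  54  73 167] [231.3 445.6]
scene [ 469  439   58   41 1226] [490.9 465.7]
```

```bash
sed -i 's/^CAB=.*/CAB=np.array([0.472,0.281,np.radians(32.5)])/' h.py
python3 - <<'E'
from h import *
go([[.25,-.55,.33],[.5,-.3,.33],[.45,.15,.33]])
E
```

```text
to [ 0.25 -0.55  0.33] shift [-103.3   79.7 -103.4] min rows@35 3
to [ 0.5  -0.3   0.33] shift [-304.9  178.9   -0. ] min rows@35 9
to [0.45 0.15 0.33] shift [-65.1 448.1  -0. ] min rows@35 13
```

Request:
{"op": "servo_tool", "data": {
  "deltas": [
    [-1,-25,20,-26,0,0,0],
    [-1,-25,20,-26,0,0,0],
    [-1,-25,20,-26,0,0,0],
    [-1,-28,20,-25,0,0,0],
    [-1,-30,18,0,0,0,0],
    [-1,-30,18,0,0,0,0],
    [-1,-30,18,0,0,0,0],
    [-1,-30,18,0,0,0,0],
    [-1,-30,18,0,0,0,0],
    [-1,-30,18,0,0,0,0],
    [-1,-30,18,0,0,0,0],
    [-1,-30,18,0,0,0,0],
    [-1,-30,18,0,0,0,0],
    [-1,-34,18,0,0,0,0]
  ]
}}

```text
t: 2.67
eef_pos: [0.4986, -0.2982, 0.3296]
ee_rot: [-3.141, 0.001, -2.887]
force: [0.6, 0.2, -0.7]
width: 0.0879
gripper_force: 0.0
```

Request:
{"op": "servo_tool", "data": {
  "deltas": [
    [-1,-4.5,30,0,0,0,0],
    [-1,-4.5,30,0,0,0,0],
    [-1,-4.5,30,0,0,0,0],
    [-1,-4.5,30,0,0,0,0],
    [-1,-4.5,30,0,0,0,0],
    [-1,-4.5,30,0,0,0,0],
    [-1,-4.5,30,0,0,0,0],
    [-1,-4.5,30,0,0,0,0],
    [-1,-4.5,30,0,0,0,0],
    [-1,-4.5,30,0,0,0,0],
    [-1,-4.5,30,0,0,0,0],
    [-1,-4.5,30,0,0,0,0],
    [-1,-4.5,30,0,0,0,0],
    [-1,-4.5,30,0,0,0,0],
    [-1,0,28,0,0,0,0]
  ]
}}

```text
t: 3.92
eef_pos: [0.4458, 0.1516, 0.3292]
ee_rot: [3.141, 0.001, -2.886]
force: [-0.7, 0.5, 0.5]
width: 0.0877
gripper_force: 0.0
```

Run:
```python
from h import *
p,M,s=cur(); print(p,s["ee_rot"],s["q"],s["t"])
bar=W([.0289,0,.0913]); Rt=rot(40,32.5); tz=Rt[:,2]
print(bar); go([bar-.08*tz, bar+.01*tz, bar+.01*tz-.14*Rt[:,0]],Rt)
```

```text
[0.44584567 0.15161347 0.32923411] [ 3.14135686e+00  6.06137733e-04 -2.88649783e+00] [ 7.47342952e-01 -4.06009528e-02 -2.41792167e-01  8.02987224e-05
 -1.36895950e+00 -2.06306045e+00] 3.9167
[0.49637401 0.29652796 0.0913    ]
turn [ -6.2 -39.6 -17.2]
to [0.453 0.269 0.153] shift [ 60.6  95.1 179.7] min rows@35 6
to [0.502 0.3   0.084] shift [-0. -0. 90.] min rows@35 3
to [0.592 0.358 0.174] shift [-140.   -0.   -0.] min rows@35 5
```

Request:
{"op": "servo_tool", "data": {
  "deltas": [
    [-1,0,0,0,-1.03,-6.6,-2.87],
    [-1,0,0,0,-1.03,-6.6,-2.87],
    [-1,0,0,0,-1.03,-6.6,-2.87],
    [-1,0,0,0,-1.03,-6.6,-2.87],
    [-1,0,0,0,-1.03,-6.6,-2.87],
    [-1,0,0,0,-1.03,-6.6,-2.87],
    [-1,10,16,30,0,0,0],
    [-1,10,16,30,0,0,0],
    [-1,10,16,30,0,0,0],
    [-1,10,16,30,0,0,0],
    [-1,10,16,30,0,0,0],
    [-1,10,15,30,0,0,0],
    [-1,0,0,0,0,0,0],
    [-1,0,0,0,0,0,0]
  ]
}}

```text
t: 5.08
eef_pos: [0.4807, 0.253, 0.2059]
ee_rot: [3.084, 0.596, -2.575]
force: [-0.6, 0.3, -0.1]
width: 0.0875
gripper_force: 0.0
```

Run:
```python
from h import *
p,M,s=cur(); print(p,s["ee_rot"],s["q"],s["t"])
bar=W([.0289,0,.0913]); Rt=rot(40,32.5); tz=Rt[:,2]
go([bar+.01*tz],Rt)
f=arm.grab_frame("scene"); save(f,"s1"); t=arm.grab_frame("top"); save(t,"t1")
a=f["color"][140:400,100:420]; b=t["color"][170:340,180:380]
im=np.hstack([cv2.resize(a,(490,400)),cv2.resize(b,(300,400))]) if 0 else a
cv2.imwrite("pics/s1c.png",cv2.resize(f["color"][160:380,150:380,::-1],None,fx=2.6,fy=2.6,interpolation=cv2.INTER_CUBIC))
print([ (proj(f,x)-[150,160])*2.6 for x in(p,bar,p+.01*tz)])
```

```text
[0.48069074 0.25302711 0.2058823 ] [ 3.08369286  0.5956252  -2.57500819] [ 0.83060272 -0.15151446 -1.01598635  0.67176693 -0.14560247 -2.45603511] 5.0833
turn [ 3.3 -5.9 -0.2]
to [0.502 0.3   0.084] shift [ 45.6  28.3 121.3] min rows@35 4
[array([343.39291954, 187.64473521]), array([291.10293081, 332.24862943]), array([335.58422915, 195.4440175 ])]
```

View pics/s1c.png

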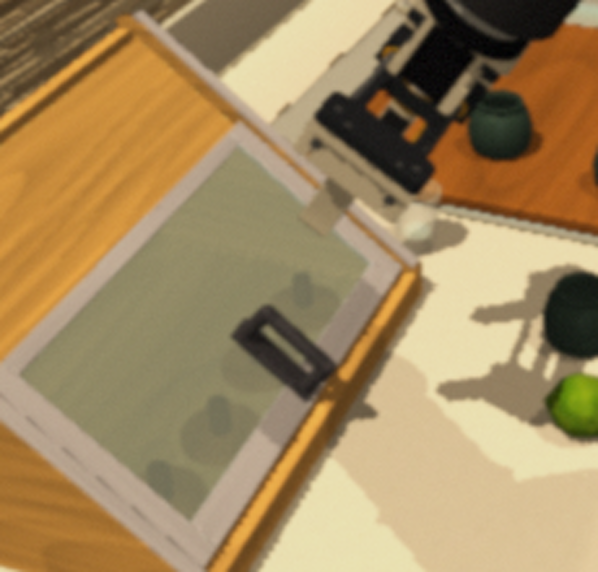

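The view shows the fingers above and to the right of the handle, with the handle at crop (285,350), and joint 3 sits at its limit. I'll identify a kinematic model from the recorded poses to check which poses are reachable.

```bash
cat > kin.py <<'E'
import numpy as np
from scipy.spatial.transform import Rotation as R
from scipy.optimize import least_squares
LO=np.array([-3.07,-1.43,-1.02,-3.03,-3.05,-3.03]);HI=np.array([3.07,2.12,1.25,1.67,0,3.03])
data=[([-1.0279,.35935,.01105,-.00034,-1.22408,-.2881],[.16997,-.65274,.22564],[3.13998,-.00015,-2.88692]),
([.747343,-.0406,-.241792,0,-1.36896,-2.06306],[.44585,.15161,.32923],[3.14136,.0006,-2.8865]),
([.8306,-.15151,-1.01599,.67177,-.1456,-2.45604],[.48069,.25303,.20588],[3.08369,.59563,-2.57501])]
def fk(q,P,s4=1,s6=1):
    a1,yo,h,L1,L2,e,Lt,c6=P
    f=q[2]-q[1]
    M=R.from_euler('z',q[0])
    w=np.array([a1+np.sin(q[1])*L1+np.cos(f)*L2-np.sin(f)*e,yo,h+np.cos(q[1])*L1+np.sin(f)*L2+np.cos(f)*e])
    T=M*R.from_euler('y',-f)*R.from_euler('x',s4*q[3])*R.from_euler('y',-q[4])*R.from_euler('x',s6*q[5]+c6)
    p=M.apply(w)+T.apply([Lt,0,0])
    m=T.as_matrix(); return p,np.column_stack([m[:,1],m[:,2],m[:,0]])
def fit(s4,s6):
    def res(P):
        r=[]
        for q,p,o in data:
            pp,m=fk(q,P,s4,s6); r+=list(pp-p)+list(.3*(R.from_matrix(m).inv()*R.from_euler('xyz',o)).as_rotvec())
        return np.array(r+list(1e-3*(np.array(P[:7])-[0,-.19,.1,.4,.4,0,.3])))
    best=None
    for c in(0,1.57,3.14,-1.57):
        s=least_squares(res,[0,-.19,.1,.4,.4,0,.3,c])
        if best is None or s.cost<best.cost: best=s
    return best
b=min(((fit(a,c),a,c) for a in(1,-1) for c in(1,-1)),key=lambda z:z[0].cost)
PAR,S4,S6=b[0].x,b[1],b[2]
def ik(p,m,seeds=6,q0=None):
    best=None; rng=np.random.default_rng(0)
    for k in range(seeds):
        x0=q0 if (k==0 and q0 is not None) else rng.uniform(LO+.1,HI-.1)
        if k: x0=np.array(x0); x0[0]=np.arctan2(p[1],p[0])+.35
        def res(q):
            pp,mm=fk(q,PAR,S4,S6); return np.hstack([pp-p,.3*R.from_matrix(mm.T@m).as_rotvec()])
        s=least_squares(res,np.clip(x0,LO+1e-6,HI-1e-6),bounds=(LO,HI))
        if best is None or s.cost<best.cost-1e-10: best=s
        if k==0 and s.cost<1e-8: break
    return best.x,np.sqrt(2*best.cost)
if __name__=="__main__":
    print(b[0].cost,PAR.round(4),S4,S6); 
    for q,p,o in data: print(fk(q,PAR,S4,S6)[0]-p)
    from h import *
    q0=np.array(data[2][0])
    bar=W([.0289,0,.0913])
    for tilt in(20,30,40):
        m=rot(tilt,32.5); tz=m[:,2]
        for nm,P in(("pre",bar-.06*tz),("bar",bar+.01*tz),("up",bar+.01*tz+.15*(W([.766,0,.643])-W([0,0,0])))):
            q,e=ik(P,m,8,q0); print(tilt,nm,round(e,4),q.round(2))
E
python3 kin.py
```

```text
0.0006652355058295441 [ 0.2385 -0.182  -0.0624  0.5389  0.1921  0.1209  0.2436  3.1416] -1 -1
[0.00981916 0.00271401 0.02102478]
[-0.00740338  0.00661018 -0.01659439]
[ 0.01331594 -0.01461726 -0.00443023]
20 pre 0.0011 [ 0.93 -0.01 -1.02  0.48 -0.26 -2.38]
20 bar 0.0393 [ 0.88  0.14 -1.02  0.53 -0.17 -2.4 ]
20 up 0.0 [ 0.84  0.24 -0.57  0.22 -0.44 -2.03]
30 pre 0.0349 [ 0.94 -0.07 -1.02  0.74 -0.24 -2.64]
30 bar 0.0665 [ 0.89  0.1  -1.02  1.06 -0.14 -2.93]
30 up 0.0 [ 0.86  0.18 -0.74  0.76 -0.21 -2.58]
40 pre 0.0702 [ 0.96 -0.12 -1.02  1.   -0.25 -2.9 ]
40 bar 0.0766 [ 3.04 -1.4  -0.34  1.67 -2.62 -2.47]
40 up 0.028 [ 0.86  0.15 -0.76  1.23 -0.17 -3.03]
```

```bash
cat > k2.py <<'E'
import numpy as np, itertools
from scipy.spatial.transform import Rotation as R
from scipy.optimize import least_squares
from kin import data
def fk(q,P,s4,s6,mode):
    a1,yo,h,L1,L2,e,Lt,c6=P
    f=q[2]-q[1]; M=R.from_euler('z',q[0]); F=M*R.from_euler('y',-f); G=F*R.from_euler('x',s4*q[3]); H=G*R.from_euler('y',-q[4])
    T=H*R.from_euler('x',s6*q[5]+c6)
    p=M.apply([a1+np.sin(q[1])*L1,0,h+np.cos(q[1])*L1])+F.apply([L2,0,e])+T.apply([Lt,0,0])
    p=p+{0:M,1:G,2:H}[mode].apply([0,yo,0])
    m=T.as_matrix(); return p,np.column_stack([m[:,1],m[:,2],m[:,0]])
for mode,s4,s6 in itertools.product((0,1),(1,-1),(1,-1)):
    best=None
    for c in(0,1.57,3.14,-1.57):
        def res(P):
            r=[]
            for q,p,o in data:
                pp,m=fk(q,P,s4,s6,mode); r+=list(pp-p)+list(.3*(R.from_matrix(m).inv()*R.from_euler('xyz',o)).as_rotvec())
            return np.array(r+list(1e-4*(np.array(P[:7])-[0,-.19,.1,.4,.4,0,.3])))
        s=least_squares(res,[0,-.19,.1,.4,.4,0,.3,c])
        if best is None or s.cost<best.cost: best=s
    print(mode,s4,s6,best.cost,best.x.round(3),best.fun[:18].reshape(3,6).round(3).tolist() if best.cost<2e-3 else "")
E
python3 k2.py
```

```text
0 1 1 0.2796906230274878 [ 0.188 -0.199  0.074  0.562  0.255  0.071  0.337  1.715] 
0 1 -1 0.05510697234899416 [ 0.188 -0.199  0.074  0.562  0.255  0.071  0.337 -3.585] 
0 -1 1 0.17887482605149455 [ 0.239 -0.182 -0.062  0.539  0.192  0.121  0.244  2.158] 
0 -1 -1 0.0006651544676514142 [ 0.239 -0.182 -0.062  0.539  0.192  0.121  0.244 -3.142] [[0.01, 0.003, 0.021, -0.0, 0.0, 0.0], [-0.007, 0.007, -0.017, 0.0, -0.0, -0.0], [0.013, -0.015, -0.004, -0.0, -0.0, 0.0]]
1 1 1 0.2815824325925166 [ 0.464 -0.204 -0.265  0.485 -0.062  0.222  0.152  1.715] 
1 1 -1 0.05699878191402299 [ 0.464 -0.204 -0.265  0.485 -0.062  0.222  0.152 -3.585] 
1 -1 1 0.17820967255602935 [ 0.    -0.192  0.199  0.602  0.464  0.     0.378  2.158] 
1 -1 -1 9.72186263182003e-10 [ 0.    -0.192  0.199  0.602  0.464  0.     0.378  3.142] [[-0.0, -0.0, 0.0, -0.0, 0.0, 0.0], [-0.0, 0.0, -0.0, 0.0, -0.0, -0.0], [0.0, -0.0, -0.0, -0.0, -0.0, 0.0]]
```

```bash
cat > kin.py <<'E'
import numpy as np
from scipy.spatial.transform import Rotation as R
from scipy.optimize import least_squares
LO=np.array([-3.07,-1.43,-1.02,-3.03,-3.05,-3.03]);HI=np.array([3.07,2.12,1.25,1.67,0,3.03])
def fk(q):
    f=q[2]-q[1]; M=R.from_euler('z',q[0]); F=M*R.from_euler('y',-f); G=F*R.from_euler('x',-q[3]); T=G*R.from_euler('y',-q[4])*R.from_euler('x',-q[5]+np.pi)
    p=M.apply([np.sin(q[1])*.602,0,.199+np.cos(q[1])*.602])+F.apply([.464,0,0])+T.apply([.378,0,0])+G.apply([0,-.192,0])
    m=T.as_matrix(); return p,np.column_stack([m[:,1],m[:,2],m[:,0]])
def ik1(p,m,q0):
    lo,hi=LO+.02,HI-.02
    s=least_squares(lambda q:np.hstack([fk(q)[0]-p,.3*R.from_matrix(fk(q)[1].T@m).as_rotvec()]),np.clip(q0,lo+1e-6,hi-1e-6),bounds=(lo,hi),max_nfev=60)
    return s.x,np.sqrt(2*s.cost)
def iks(p,m,n=40):
    rng=np.random.default_rng(1); out=[]
    for k in range(n):
        q0=rng.uniform(LO,HI); q0[0]=np.arctan2(p[1],p[0])+rng.uniform(-.8,.8); q0[1]=rng.uniform(-.8,1.5)
        q,e=ik1(p,m,q0)
        if e<1e-3 and not any(np.abs(q-o).max()<.05 for o in out): out.append(q)
    return out
E
cat > chk.py <<'E'
from kin import *; from h import *
bar=W([.0289,0,.0913]); up=W([.766,0,.643])-W([0,0,0])
for tilt in(20,30,40):
    for flip in(0,180):
        m=rot(tilt,32.5)@R.from_euler('z',flip,degrees=True).as_matrix(); tz=m[:,2]
        for nm,P in(("bar",bar+.01*tz),("up",bar+.01*tz+.15*up),("lidL",W([.081,.117,.03])),("lidR",W([.081,-.117,.03]))):
            print(tilt,flip,nm,[list(q.round(2)) for q in iks(P,m)])
E
python3 chk.py
```

```text
20 0 bar [[np.float64(0.9), np.float64(0.18), np.float64(-0.88), np.float64(0.56), np.float64(-0.21), np.float64(-2.43)]]
20 0 up [[np.float64(0.88), np.float64(0.24), np.float64(-0.4), np.float64(0.19), np.float64(-0.6), np.float64(-2.02)]]
20 0 lidL []
20 0 lidR [[np.float64(0.68), np.float64(0.36), np.float64(-0.67), np.float64(0.19), np.float64(-0.2), np.float64(-1.86)]]
20 180 bar [[np.float64(0.9), np.float64(0.18), np.float64(-0.88), np.float64(0.56), np.float64(-0.21), np.float64(0.71)]]
20 180 up [[np.float64(0.88), np.float64(0.24), np.float64(-0.4), np.float64(0.19), np.float64(-0.6), np.float64(1.13)]]
20 180 lidL []
20 180 lidR [[np.float64(0.68), np.float64(0.36), np.float64(-0.67), np.float64(0.19), np.float64(-0.2), np.float64(1.28)]]
30 0 bar []
30 0 up [[np.float64(0.84), np.float64(0.17), np.float64(-0.72), np.float64(0.66), np.float64(-0.22), np.float64(-2.45)]]
30 0 lidL []
30 0 lidR []
30 180 bar []
30 180 up [[np.float64(0.84), np.float64(0.17), np.float64(-0.72), np.float64(0.66), np.float64(-0.22), np.float64(0.69)]]
30 180 lidL []
30 180 lidR []
40 0 bar []
40 0 up []
40 0 lidL []
40 0 lidR [[np.float64(0.54), np.float64(0.34), np.float64(-0.52), np.float64(-0.88), np.float64(-0.02), np.float64(-0.67)]]
40 180 bar []
40 180 up []
40 180 lidL []
40 180 lidR [[np.float64(0.54), np.float64(0.34), np.float64(-0.52), np.float64(-0.88), np.float64(-0.02), np.float64(2.47)]]
```

```bash
cat >> kin.py <<'E'
def iks(p,m,tol=1e-3):
    out=[]
    for q4 in(-2.9,-2,-1,0,1):
        for q5 in(-.2,-1,-1.8):
            for q6 in (-2,1):
                for dq in((.4,) if abs(q4)<1.5 else (-.3,)):
                    q,e=ik1(p,m,np.array([np.arctan2(p[1],p[0])+dq,.2,-.4,q4,q5,q6]))
                    if e<tol and not any(np.abs(q-o).max()<.05 for o in out): out.append(q)
    return out
E
cat > chk.py <<'E'
from kin import *; from h import *
import sys
from multiprocessing import Pool
bar=W([.0289,0,.0913]); up=W([.766,0,.643])-W([0,0,0])
def job(a):
    tilt,yaw,nm=a; m=rot(tilt,yaw); tz=m[:,2]; h=R.from_euler('z',yaw,degrees=True).apply([.005,0,0])
    P={"bar":bar+.01*tz,"up":bar+.01*tz+.12*up,"lidL":W([.076,.117,.03])+h,"lidR":W([.076,-.117,.03])+h,"lidML":W([.076,.039,.03])+h,"lidMR":W([.076,-.039,.03])+h}[nm]
    return a,[q.round(2).tolist() for q in iks(P,m)]
if __name__=="__main__":
    L=[(t,y,n) for n in("bar","up","lidL","lidML","lidMR","lidR") for t in(20,28,36) for y in((32.5,) if n in("bar","up") else (2,17,32.5,47,62))]
    with Pool() as p:
        for a,o in p.imap(job,L):
            if o: print(a,o)
E
time python3 chk.py
```

```text
(20, 32.5, 'bar') [[0.9, 0.18, -0.88, 0.56, -0.21, -2.43]]
(20, 32.5, 'up') [[0.89, 0.22, -0.49, 0.21, -0.54, -2.06]]
(28, 32.5, 'up') [[0.85, 0.17, -0.75, 0.63, -0.22, -2.44]]
(20, 2, 'lidL') [[1.04, 0.37, -0.85, 1.07, -0.33, 2.68]]
(20, 17, 'lidL') [[0.85, 0.33, -0.92, 1.5, -0.18, 2.69]]
(20, 62, 'lidL') [[1.02, 0.36, -0.56, -0.07, -0.3, -1.45]]
(28, 62, 'lidL') [[1.0, 0.34, -0.6, -0.25, -0.15, -1.25]]
(36, 62, 'lidL') [[0.87, 0.33, -0.49, -0.77, -0.18, -0.64]]
(20, 2, 'lidML') [[0.83, 0.34, -0.91, 1.28, -0.26, 2.67]]
(20, 47, 'lidML') [[0.93, 0.34, -0.7, 0.21, -0.18, -1.88]]
(20, 62, 'lidML') [[0.86, 0.36, -0.5, -0.2, -0.37, -1.17]]
(28, 62, 'lidML') [[0.8, 0.34, -0.5, -0.47, -0.29, -0.87]]
(36, 62, 'lidML') [[0.65, 0.34, -0.44, -0.88, -0.32, -0.36]]
(20, 2, 'lidMR') [[0.61, 0.33, -0.93, 1.51, -0.19, 2.66]]
(20, 47, 'lidMR') [[0.78, 0.35, -0.58, -0.05, -0.29, -1.49]]
(20, 62, 'lidMR') [[0.7, 0.37, -0.44, -0.3, -0.45, -0.94]]
(28, 47, 'lidMR') [[0.77, 0.33, -0.63, -0.21, -0.12, -1.32]]
(28, 62, 'lidMR') [[0.61, 0.36, -0.42, -0.57, -0.41, -0.62]]
(36, 47, 'lidMR') [[0.64, 0.33, -0.51, -0.76, -0.15, -0.67]]
(36, 62, 'lidMR') [[0.47, 0.36, -0.39, -0.91, -0.45, -0.2]]
(20, 2, 'lidR') [[0.4, 0.33, -0.92, 1.65, -0.12, 2.71]]
(20, 32.5, 'lidR') [[0.68, 0.36, -0.67, 0.19, -0.2, -1.86]]
(20, 47, 'lidR') [[0.61, 0.37, -0.48, -0.19, -0.38, -1.2]]
(20, 62, 'lidR') [[0.54, 0.4, -0.37, -0.36, -0.53, -0.75]]
(28, 47, 'lidR') [[0.56, 0.36, -0.48, -0.44, -0.29, -0.91]]
(28, 62, 'lidR') [[0.44, 0.39, -0.35, -0.61, -0.51, -0.44]]
(36, 47, 'lidR') [[0.42, 0.35, -0.42, -0.85, -0.31, -0.41]]
(36, 62, 'lidR') [[0.31, 0.4, -0.32, -0.89, -0.56, -0.09]]
real	0m47.908s
user	3m0.576s
sys	0m0.320s
```

```bash
cat > col.py <<'E'
from kin import *; from h import *
a=np.radians(40); C2=R.from_euler('z',-CAB[2])
def cabf(P): return C2.apply(np.array(P)-[CAB[0],CAB[1],0])
def pts(m,P,op):
    o=[]
    b=op/2
    for sy in(-1,1):
        for y in(b,b+.021):
            for x in(-.011,.011):
                for z in np.linspace(0,-.07,8): o.append([x,sy*y,z])
    for x in np.linspace(-.039,.039,5):
        for y in np.linspace(-.0965,.0965,13):
            for z in np.linspace(-.066,-.24,9): o.append([x,y,z])
    return cabf((m@np.array(o).T).T+P)
def clear(c,sh=.15):
    x,y,z=c.T; d=[]
    # distance to side boards' wedge / shutter slab, as height square to the slope
    n=(z-.031)*np.cos(a)-x*np.sin(a)         # above side edges
    side=(np.abs(y)>.178)&(np.abs(y)<.194)&(x>-.002); d.append(n[side].min() if side.any() else 1)
    k=(x-.015)*np.cos(a)+(z-.03)*np.sin(a)    # along slope
    slab=(np.abs(y)<.18)&(k>sh-.003); nn=(z-.03)*np.cos(a)-(x-.015)*np.sin(a)
    d.append(np.abs(nn[slab]).min() if slab.any() else 1)
    hd=(np.abs(y)<.012)&(k>sh+.015)&(k<sh+.09)&(nn<.05)&(nn>0); d.append(-1 if hd.any() else 1)
    lip=(x>-.003)&(x<.015); d.append((z[lip]-.028).min() if lip.any() else 1)
    d.append(z.min()-.012 if ((x>0)).any() else 1)
    d.append((.237+.0-x[(z<.23)]).min())
    return np.round(d,3)
if __name__=="__main__":
    for y in(.117,.039,-.039,-.117):
        for t in(20,25,30,35):
            for yaw in(32.5,40,47,54,62):
                m=rot(t,yaw); h=R.from_euler('z',yaw,degrees=True).apply([.005,0,0])
                P=W([.076,y,.0305])+h
                q,e=ik1(P,m,np.array([.8,.34,-.5,-.3,-.35,-1.]))
                if e<1e-3: print(y,t,yaw,"q",q.round(2),"clr",clear(pts(m,P,.04)))
    m=rot(20,32.5); tz=m[:,2]; bar=W([.0289,0,.0913])
    q=cur()[2]["q"]
    for P in(bar-.07*tz,bar+.01*tz,bar+.01*tz+.08*(W([.766,0,.643])-W([0,0,0])),bar+.01*tz+.155*(W([.766,0,.643])-W([0,0,0]))): q,e=ik1(P,m,q); print(q.round(2),e)
    go([bar-.07*tz,bar+.01*tz,bar+.01*tz+.14*(W([.766,0,.643])-W([0,0,0]))],m)
E
python3 col.py
```

```text
0.117 20 54 q [ 1.05  0.35 -0.68  0.19 -0.2  -1.86] clr [0.012 0.025 1.    0.051 0.015 0.108]
0.117 20 62 q [ 1.02  0.36 -0.56 -0.07 -0.3  -1.45] clr [0.018 0.002 1.    0.051 0.015 0.097]
0.117 25 62 q [ 1.01  0.34 -0.6  -0.15 -0.19 -1.36] clr [0.023 0.002 1.    0.046 0.014 0.103]
0.117 30 62 q [ 0.99  0.34 -0.58 -0.35 -0.14 -1.14] clr [0.032 0.048 1.    0.04  0.013 0.108]
0.117 35 62 q [ 0.9   0.33 -0.51 -0.69 -0.16 -0.74] clr [0.035 0.093 1.    0.034 0.012 0.114]
0.039 20 47 q [ 0.93  0.34 -0.7   0.21 -0.18 -1.88] clr [1.    0.052 1.    0.051 0.015 0.118]
0.039 20 54 q [ 0.91  0.35 -0.59 -0.04 -0.28 -1.5 ] clr [1.    0.025 1.    0.051 0.015 0.108]
0.039 20 62 q [ 0.86  0.36 -0.5  -0.2  -0.38 -1.17] clr [1.    0.002 1.    0.051 0.015 0.097]
0.039 25 54 q [ 0.9   0.33 -0.64 -0.1  -0.16 -1.43] clr [1.    0.051 1.    0.046 0.014 0.114]
0.039 25 62 q [ 0.83  0.34 -0.51 -0.35 -0.31 -1.01] clr [1.    0.002 1.    0.046 0.014 0.103]
0.039 30 54 q [ 0.88  0.33 -0.62 -0.3  -0.1  -1.22] clr [1.    0.098 1.    0.04  0.013 0.12 ]
0.039 30 62 q [ 0.78  0.34 -0.48 -0.56 -0.29 -0.76] clr [1.    0.0
[... 2900 characters left out ...]
 -0.49] clr [-0.     1.     1.     0.034  0.012  0.137]
-0.117 35 54 q [ 0.38  0.37 -0.38 -0.84 -0.42 -0.29] clr [-0.009  1.     1.     0.034  0.012  0.126]
-0.117 35 62 q [ 0.33  0.39 -0.32 -0.86 -0.55 -0.14] clr [-0.016  1.     1.     0.034  0.012  0.114]
[ 0.97  0.03 -0.76  0.3  -0.48 -2.22] 3.153461022190739e-10
[ 0.9   0.18 -0.88  0.56 -0.21 -2.43] 5.651062372782348e-12
[ 0.9   0.2  -0.6   0.26 -0.45 -2.13] 9.2482140451551e-09
[ 0.88  0.24 -0.39  0.18 -0.61 -2.01] 1.010995456458959e-11
turn [ 3.3 14.3  0.4]
to [0.476 0.284 0.157] shift [ 5.1 28.3 51.7] min rows@35 2
to [0.499 0.298 0.082] shift [-0. -0. 80.] min rows@35 3
to [0.59  0.356 0.172] shift [-131.6    0.   -47.9] min rows@35 4
```

Request:
{"op": "servo_tool", "data": {
  "deltas": [
    [-1,0,0,0,1.1,4.8,0.1],
    [-1,0,0,0,1.1,4.8,0.1],
    [-1,0,0,0,1.1,4.7,0.2],
    [-1,2.5,14,26,0,0,0],
    [-1,2.5,14,26,0,0,0],
    [-1,0,0,0,0,0,0],
    [-1,0,0,0,0,0,0]
  ]
}}

```text
t: 5.77
eef_pos: [0.4831, 0.2813, 0.1588]
ee_rot: [-3.14, 0.384, -2.577]
force: [0.3, 0.1, -0.0]
width: 0.0876
gripper_force: 0.0
```

Run:
```python
from h import *
p,M,s=cur(); print(p,s["ee_rot"],s["q"].round(2),s["t"])
bar=W([.0289,0,.0913]); Rt=rot(20,32.5); tz=Rt[:,2]
go([bar-.07*tz,bar+.01*tz],Rt)
t=arm.grab_frame("top"); f=arm.grab_frame("scene")
im=np.hstack([cv2.resize(f["color"][190:350,180:340],(400,400),interpolation=cv2.INTER_CUBIC),cv2.resize(t["color"][220:320,200:300],(400,400),interpolation=cv2.INTER_CUBIC)])[:,:,::-1].copy()
for i,x in enumerate((p,bar)):
    u=(proj(f,x)-[180,190])*2.5; v=(proj(t,x)-[200,220])*4+[400,0]
    for w in(u,v): cv2.circle(im,tuple(int(c) for c in w),3,((0,0,255),(0,255,0))[i],-1)
cv2.imwrite("pics/c3.png",im)
```

```text
[0.48307679 0.28128429 0.15878527] [-3.14008222  0.38370691 -2.57679584] [ 0.96  0.02 -0.8   0.36 -0.42 -2.27] 5.7667
turn [-0.1  2.  -0.1]
to [0.476 0.284 0.157] shift [4.8 5.7 0.1] min rows@35 1
to [0.499 0.298 0.082] shift [-0. -0. 80.] min rows@35 3
```

View pics/c3.png

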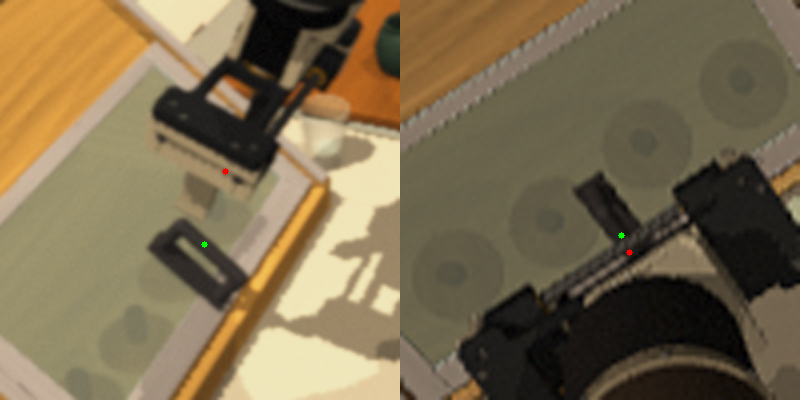

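Scene crop: the left fingertip at (195,213) matches its predicted spot, and the handle loop spans (150,245) to (247,280), straight below the fingers. I'll descend and pinch.

Request:
{"op": "servo_tool", "data": {
  "deltas": [
    [-1,5,5.5,0,0,2,0],
    [-1,0,0,22,0,0,0],
    [-1,0,0,22,0,0,0],
    [-1,0,0,22,0,0,0],
    [-1,0,0,18,0,0,0],
    [-1,0,0,0,0,0,0],
    [-1,0,0,0,0,0,0]
  ]
}}

```text
t: 6.45
eef_pos: [0.5019, 0.2978, 0.079]
ee_rot: [-3.14, 0.35, -2.579]
force: [-0.6, -0.3, 0.6]
width: 0.0878
gripper_force: 0.0
```

Request:
{"op": "servo_tool", "data": {
  "deltas": [
    [1,0,0,0,0,0,0],
    [1,0,0,0,0,0,0],
    [1,0,0,0,0,0,0],
    [1,0,0,0,0,0,0],
    [1,0,0,0,0,0,0],
    [1,0,0,0,0,0,0],
    [1,0,0,0,0,0,0],
    [1,0,0,0,0,0,0],
    [1,0,0,0,0,0,0],
    [1,0,0,0,0,0,0]
  ],
  "squeeze": 15
}}

```text
t: 7.28
eef_pos: [0.5015, 0.2993, 0.0783]
ee_rot: [-3.141, 0.35, -2.578]
force: [0.7, -0.0, -0.4]
width: 0.0266
gripper_force: 0.0
```

Still closing; a few more rows, then look at width.

Request:
{"op": "servo_tool", "data": {
  "deltas": [
    [1,0,0,0,0,0,0],
    [1,0,0,0,0,0,0],
    [1,0,0,0,0,0,0],
    [1,0,0,0,0,0,0],
    [1,0,0,0,0,0,0],
    [1,0,0,0,0,0,0]
  ]
}}

```text
t: 7.78
eef_pos: [0.5014, 0.2996, 0.0784]
ee_rot: [-3.141, 0.35, -2.578]
force: [-2.9, 2.2, -1.1]
width: 0.011
gripper_force: 15.0
```

Run:
```python
from h import *
p,M,s=cur(); print(p,s["q"].round(3),s["width"],s["gripper_force"],s["force"],s["moment"])
up=W([.766,0,.643])-W([0,0,0])
go([p+.14*up]); print(C:=R.from_euler('z',-CAB[2]).apply(p-[CAB[0],CAB[1],0]))
```

```text
[0.50135463 0.2996399  0.07840304] [ 0.887  0.185 -0.893  0.605 -0.193 -2.471] 0.01102991464401877 15.003425627946854 [-2.89084712  2.19732665 -1.11494557] [0.13337081 2.00863733 0.44013015]
to [0.592 0.357 0.168] shift [-131.6    0.3  -47.7] min rows@35 4
[ 3.47726548e-02 -5.14978905e-05  7.84030388e-02]
```

Request:
{"op": "servo_tool", "data": {
  "deltas": [
    [1,-9,0,-3.3,0,0,0],
    [1,-9,0,-3.3,0,0,0],
    [1,-9,0,-3.3,0,0,0],
    [1,-9,0,-3.3,0,0,0],
    [1,-9,0,-3.3,0,0,0],
    [1,-9,0,-3.3,0,0,0],
    [1,-9,0,-3.3,0,0,0],
    [1,-9,0,-3.3,0,0,0],
    [1,-9,0,-3.3,0,0,0],
    [1,-9,0,-3.3,0,0,0],
    [1,-9,0,-3.3,0,0,0],
    [1,-9,0,-3.3,0,0,0],
    [1,-9,0,-3.3,0,0,0],
    [1,-9,0,-3.3,0,0,0],
    [1,-9,0,-3.3,0,0,0],
    [1,-5,0,-1.8,0,0,0],
    [1,0,0,0,0,0,0],
    [1,0,0,0,0,0,0]
  ]
}}

```text
t: 9.28
eef_pos: [0.5982, 0.3615, 0.1749]
ee_rot: [3.141, 0.352, -2.578]
force: [-0.7, 5.0, -2.5]
width: 0.0114
gripper_force: 15.0
```

Run:
```python
from h import *
p,M,s=cur(); print(p,s["q"].round(3),s["width"],s["force"]); print(R.from_euler('z',-CAB[2]).apply(p-[CAB[0],CAB[1],0])-[.0348,0,.0784])
```

```text
[0.59817077 0.36146641 0.1749141 ] [ 0.876  0.245 -0.407  0.191 -0.591 -2.025] 0.011440099996641891 [-0.68191171  5.02245943 -2.52717141]
[1.14845919e-01 7.31740532e-05 9.65140988e-02]
```

Request:
{"op": "servo_tool", "data": {
  "deltas": [
    [0,0,0,0,0,0,0],
    [0,0,0,0,0,0,0],
    [0,0,0,0,0,0,0],
    [0,0,0,0,0,0,0],
    [0,0,0,-10,0,0,0],
    [0,0,0,-20,0,0,0],
    [0,0,0,-30,0,0,0],
    [0,0,0,-30,0,0,0],
    [0,25,-25,-15,0,0,0],
    [0,25,-30,-10,0,0,0],
    [0,25,-30,-10,0,0,0],
    [0,25,-30,-5,0,0,0],
    [0,25,-30,-5,0,0,0],
    [0,20,-30,-5,0,0,0],
    [0,0,-30,0,0,0,0],
    [0,0,0,0,0,0,0]
  ]
}}

```text
t: 10.62
eef_pos: [0.5523, 0.0848, 0.2581]
ee_rot: [-3.14, 0.352, -2.581]
force: [0.8, 0.7, 1.3]
width: 0.0438
gripper_force: 0.0
```

```bash
cat > pots.py <<'E'
from h import *
# fit pot centres by silhouette in both views
def sil(f,P,pad):
    an=np.linspace(0,2*np.pi,24); pts=[]
    for z,r in((0.0,.024),(.02,.0325),(.035,.0325),(.054,.026)):
        for a in an: pts.append(proj(f,[P[0]+r*np.cos(a),P[1]+r*np.sin(a),P[2]+z]))
    return cv2.convexHull(np.array(pts,np.float32))
E
python3 - <<'E'
from h import *
p,M,s=cur(); print(p,s["q"].round(3),s["width"],s["t"])
t=arm.grab_frame("top"); f=arm.grab_frame("scene"); save(t,"t2"); save(f,"s2")
cv2.imwrite("pics/c4.png",cv2.resize(t["color"][180:350,180:340,::-1],None,fx=3.5,fy=3.5,interpolation=cv2.INTER_CUBIC))
for n,x in(("t",t),("s",f)):
    for q in("lid_1","pot_1"):
        for c,P in find(x,q): print(n,q,c,P)
E
```

```text
[0.55232536 0.08482594 0.25805303] [ 0.485 -0.043 -0.444 -0.034 -0.819 -1.476] 0.043828535251725455 10.6167
t lid_1 0.75 [0.5652 0.2897 0.0193]
t lid_1 0.65 [0.512  0.3543 0.0193]
t lid_1 0.6 [0.6048 0.2205 0.0234]
t lid_1 0.58 [0.4758 0.42   0.016 ]
t pot_1 0.98 [ 0.6276 -0.2111  0.0533]
t pot_1 0.64 [ 0.5579 -0.1069  0.0569]
t pot_1 0.6 [ 0.6915 -0.0681  0.0579]
s lid_1 0.96 [0.5025 0.3538 0.0203]
s lid_1 0.91 [0.5597 0.2944 0.0166]
s lid_1 0.62 [0.4699 0.4227 0.022 ]
s pot_1 0.87 [ 0.5518 -0.0992  0.0579]
s pot_1 0.7 [ 0.6793 -0.0581  0.0579]
s pot_1 0.64 [0.4295 0.0672 0.04  ]
s pot_1 0.63 [ 0.6131 -0.1958  0.0594]
```

View pics/c4.png

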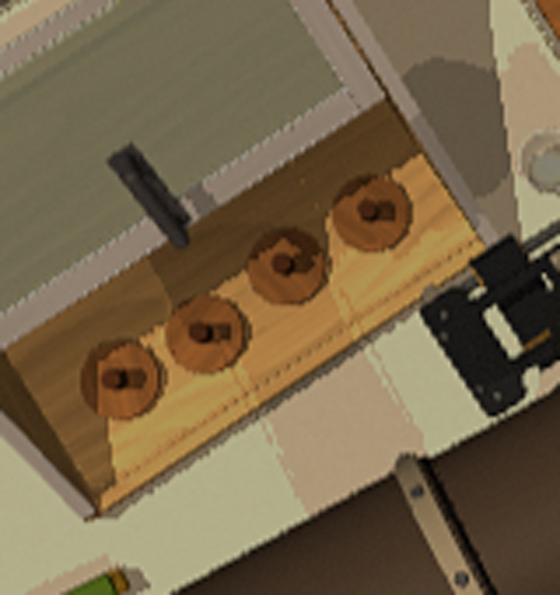

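The shutter holds up, and four lids show in the crop at disc centres (122,379), (207,333), (288,266) and (372,211). Next I compute their positions and reachable poses for the lids and pots.

```bash
cat > plan.py <<'E'
from col import *
t=arm.grab_frame("top")
b=np.array([-.001,.0025,0])
lids=[]
for u,v in((122,379),(207,333),(288,266),(372,211)):
    P=ray(t,u/3.5+180,v/3.5+180,.020)+b; lids.append(P); print("lid",P[:2].round(4),cabf(P).round(4))
L=lids[3]
for tt in(36,40):
    for yaw in(34,38,42,46,50):
        for dz in(.018,.024):
            m=rot(tt,yaw); h=R.from_euler('z',yaw,degrees=True).apply([.004,0,0]); P=np.array([L[0],L[1],.012+dz])+h
            q,e=ik1(P,m,np.array([.5,.35,-.45,-.75,-.25,-.6])); print("R",tt,yaw,dz,q.round(2),round(e,4),clear(pts(m,P,.04))) if e<1e-3 else 0
pots=dict(A=(.438,.060,0),B=(.560,-.107,.022),C=(.690,-.066,.022),D=(.626,-.209,.022))
for k,(x,y,z) in pots.items():
    for tt in(30,38):
        for yaw in range(-60,121,20):
            m=rot(tt,yaw); P=np.array([x,y,z+.054+.018])
            r=[]
            for q0 in([.5,.3,-.4,-.5,-.35,-.7],[.3,.1,-.7,-.8,-.4,-1.]):
                q,e=ik1(P,m,np.array(q0))
                if e<1e-3: r.append(q.round(2).tolist()); break
            if r: print(k,tt,yaw,r)
E
python3 plan.py
```

```text
lid [0.4761 0.4203] [0.0783 0.1153 0.02  ]
lid [0.51  0.354] [0.0713 0.0411 0.02  ]
lid [0.5608 0.2901] [ 0.0798 -0.0401  0.02  ]
lid [0.6026 0.2232] [ 0.0791 -0.1189  0.02  ]
R 36 38 0.018 [ 0.55  0.34 -0.52 -0.67 -0.1  -0.81] 0.0 [0.005 1.    1.    0.032 0.012 0.141]
R 36 38 0.024 [ 0.56  0.33 -0.53 -0.63 -0.1  -0.86] 0.0 [0.01  1.    1.    0.038 0.018 0.141]
R 36 42 0.018 [ 0.48  0.35 -0.46 -0.79 -0.21 -0.59] 0.0 [0.002 1.    1.    0.032 0.012 0.138]
R 36 42 0.024 [ 0.49  0.34 -0.47 -0.76 -0.21 -0.63] 0.0 [0.007 1.    1.    0.038 0.018 0.138]
R 36 46 0.018 [ 0.43  0.35 -0.43 -0.84 -0.29 -0.44] 0.0 [-0.001  1.     1.     0.032  0.012  0.136]
R 36 46 0.024 [ 0.44  0.34 -0.43 -0.82 -0.29 -0.47] 0.0 [0.004 1.    1.    0.038 0.018 0.136]
R 36 50 0.018 [ 0.39  0.36 -0.4  -0.87 -0.36 -0.33] 0.0 [-0.004  1.     1.     0.032  0.012  0.132]
R 36 50 0.024 [ 0.4   0.35 -0.4  -0.85 -0.37 -0.36] 0.0 [0.001 1.    1.    0.038 0.018 0.132]
R 40 34 0.018 [ 0.49  0.34 -0.49 -0.95 -0.08 -0.55] 0.0 [0.011 1.    1.    0.027 0.011 0.144]
R 40 34 0.024 [ 0.52  0.33 -0.51 -0.88 -0.06 -0.63] 0.0 [0.015 1. 
[... 2506 characters left out ...]
0 [[-0.04, 0.26, -0.59, -0.1, -0.2, -1.44]]
D 30 20 [[-0.23, 0.3, -0.32, -0.54, -0.56, -0.59]]
D 30 40 [[-0.33, 0.38, -0.17, -0.62, -0.83, -0.16]]
D 30 60 [[-0.36, 0.47, -0.02, -0.6, -1.07, 0.13]]
D 30 80 [[-0.35, 0.56, 0.11, -0.54, -1.27, 0.38]]
D 30 100 [[-0.31, 0.63, 0.23, -0.46, -1.44, 0.61]]
D 30 120 [[-0.25, 0.7, 0.31, -0.36, -1.57, 0.85]]
D 38 0 [[-0.09, 0.25, -0.55, -0.46, -0.13, -1.04]]
D 38 20 [[-0.35, 0.31, -0.31, -0.81, -0.58, -0.26]]
D 38 40 [[-0.44, 0.4, -0.15, -0.81, -0.89, 0.05]]
D 38 60 [[-0.46, 0.51, 0.01, -0.74, -1.15, 0.27]]
D 38 80 [[-0.43, 0.61, 0.17, -0.65, -1.38, 0.47]]
D 38 100 [[-0.38, 0.7, 0.32, -0.55, -1.57, 0.66]]
D 38 120 [[-0.3, 0.78, 0.43, -0.44, -1.72, 0.87]]
```

```bash
cat > nav.py <<'E'
from kin import *; from h import *
def nav(pts,Rt=None):
    """like go, with IK continuity check every ~30 mm"""
    go(pts,Rt); p,M,s=cur(); q=np.array(s["q"]); 
    if Rt is not None:
        for a in np.linspace(0.1,1,10):
            m=M@R.from_rotvec(a*R.from_matrix(M.T@Rt).as_rotvec()).as_matrix(); q,e=ik1(p,m,q)
            if e>2e-3: print("turn unreach",a,e)
        print("after turn",q.round(2)); M=Rt
    for w in pts:
        n=int(np.ceil(np.linalg.norm(np.array(w)-p)/.03))+1; mx=0
        for a in np.linspace(0,1,n)[1:]:
            q2,e=ik1(p+a*(np.array(w)-p),M,q); mx=max(mx,np.abs(q2-q).max()); q=q2
            if e>2e-3: print("unreach",w,a,round(e,4))
        print(np.round(w,3),q.round(2),"max dq/30mm",round(mx,2)); p=np.array(w)
E
python3 - <<'E'
from nav import *
m=rot(30,62); tz=m[:,2]; T=np.array([.563,.2945,.030])
nav([T-.12*tz,T],m)
E
```

```text
turn [-12.6  -9.7 -26.9]
to [0.535 0.242 0.134] shift [-48.3  85.7 169.5] min rows@35 5
to [0.563 0.294 0.03 ] shift [ -0.  -0. 120.] min rows@35 4
after turn [ 0.21  0.03 -0.26 -0.48 -0.98 -0.49]
[0.535 0.242 0.134] [ 0.55  0.14 -0.45 -0.49 -0.57 -0.68] max dq/30mm 0.06
[0.563 0.294 0.03 ] [ 0.58  0.36 -0.41 -0.64 -0.41 -0.52] max dq/30mm 0.04
```

Request:
{"op": "servo_tool", "data": {
  "deltas": [
    [0,0,0,0,-2.52,-1.94,-5.38],
    [0,0,0,0,-2.52,-1.94,-5.38],
    [0,0,0,0,-2.52,-1.94,-5.38],
    [0,0,0,0,-2.52,-1.94,-5.38],
    [0,0,0,0,-2.52,-1.94,-5.38],
    [0,-8,14.3,28,0,0,0],
    [0,-8,14.3,28,0,0,0],
    [0,-8,14.3,28,0,0,0],
    [0,-8,14.3,28,0,0,0],
    [0,-8,14.3,28,0,0,0],
    [0,-8,14.3,28,0,0,0],
    [0,0,0,0,0,0,0],
    [0,0,0,0,0,0,0]
  ]
}}

```text
t: 12.05
eef_pos: [0.5378, 0.2401, 0.1311]
ee_rot: [3.133, 0.503, -2.105]
force: [-0.1, -0.1, 0.5]
width: 0.044
gripper_force: 0.0
```

Run:
```python
from nav import *
m=rot(30,62); tz=m[:,2]; T=np.array([.563,.2945,.030])
nav([T-.06*tz,T],m); print(cur()[2]["width"])
```

```text
turn [-0.8 -1.2 -2.3]
to [0.549 0.268 0.082] shift [-1.3  3.3 57.5] min rows@35 2
to [0.563 0.294 0.03 ] shift [-0.  0. 60.] min rows@35 2
after turn [ 0.54  0.15 -0.45 -0.49 -0.57 -0.67]
[0.549 0.268 0.082] [ 0.57  0.25 -0.44 -0.56 -0.48 -0.61] max dq/30mm 0.05
[0.563 0.294 0.03 ] [ 0.58  0.36 -0.41 -0.64 -0.41 -0.52] max dq/30mm 0.04
0.04398985607092834
```

Request:
{"op": "servo_tool", "data": {
  "deltas": [
    [0,0,0,0,-0.8,-1.2,-2.3],
    [0,-1,1.5,29,0,0,0],
    [0,0,1.8,29,0,0,0],
    [0,0,0,20,0,0,0],
    [0,0,0,20,0,0,0],
    [0,0,0,19.5,0,0,0],
    [0,0,0,0,0,0,0],
    [0,0,0,0,0,0,0],
    [0,0,0,0,0,0,0]
  ]
}}

```text
t: 12.8
eef_pos: [0.5655, 0.2925, 0.033]
ee_rot: [-3.138, 0.528, -2.062]
force: [-0.4, -0.9, 0.5]
width: 0.044
gripper_force: 0.0
```

Run:
```python
from nav import *
T=np.array([.563,.2945,.030]); p,M,s=cur(); print((M.T@(T-p)*1000).round(1), s["force"], s["ee_rot"])
t=arm.grab_frame("top"); f=arm.grab_frame("scene"); save(t,"t3"); save(f,"s3")
im=np.hstack([cv2.resize(f["color"][190:350,180:340],(400,400),interpolation=cv2.INTER_CUBIC),cv2.resize(t["color"][200:320,200:320],(400,400),interpolation=cv2.INTER_CUBIC)])[:,:,::-1].copy()
cv2.imwrite("pics/c5.png",im)
```

```text
[1.  3.2 2.8] [-0.40243439 -0.86220167  0.45173674] [-3.13833227  0.52815427 -2.06174081]
```

View pics/c5.png

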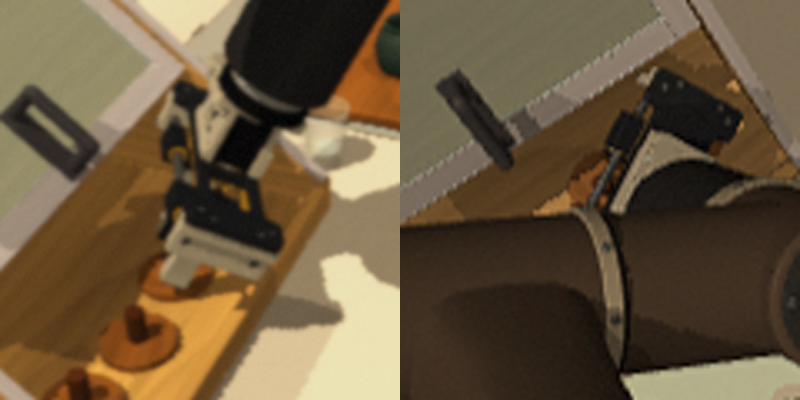

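The fingers straddle MR's knob (scene crop, disc at about (178,275)). I correct by a few mm, close and lift a little.

Request:
{"op": "servo_tool", "data": {
  "deltas": [
    [0,1,3,2.5,0,0,0],
    [0,0,0,0,0,0,0],
    [1,0,0,0,0,0,0],
    [1,0,0,0,0,0,0],
    [1,0,0,0,0,0,0],
    [1,0,0,0,0,0,0],
    [1,0,0,0,0,0,0],
    [1,0,0,0,0,0,0],
    [1,0,0,0,0,0,0],
    [1,0,0,0,0,0,0]
  ],
  "squeeze": 20
}}

```text
t: 13.73
eef_pos: [0.5627, 0.2944, 0.0292]
ee_rot: [-3.139, 0.527, -2.062]
force: [-0.7, 0.8, 0.7]
width: 0.0156
gripper_force: 20.0
```

Request:
{"op": "servo_tool", "data": {
  "deltas": [
    [1,0,0,0,0,0,0],
    [1,0,0,-15,0,0,0],
    [1,0,0,-20,0,0,0],
    [1,0,0,-30,0,0,0],
    [1,0,0,-30,0,0,0],
    [1,0,0,-30,0,0,0],
    [1,0,0,-30,0,0,0],
    [1,0,0,0,0,0,0]
  ]
}}

```text
t: 14.4
eef_pos: [0.5264, 0.225, 0.1687]
ee_rot: [-3.134, 0.533, -2.059]
force: [0.2, 0.1, -0.3]
width: 0.0154
gripper_force: 20.0
```

Run:
```python
from nav import *
t=arm.grab_frame("top"); f=arm.grab_frame("scene")
# pot tiles in both views
tiles=[]
for x in(t,f):
    row=[]
    for P in((.438,.060,.054),(.560,-.107,.076),(.690,-.066,.076),(.626,-.209,.076)):
        u=proj(x,P).round().astype(int); c=x["color"][max(u[1]-25,0):u[1]+25,u[0]-25:u[0]+25,::-1]; c=cv2.resize(c,(200,200),interpolation=cv2.INTER_CUBIC); print(u); row.append(c)
    tiles.append(np.hstack(row))
cv2.imwrite("pics/c6.png",np.vstack(tiles))
p,M,s=cur(); print(p,s["width"],s["gripper_force"],s["q"].round(2))
```

```text
[347 299]
[409 250]
[391 203]
[445 225]
[375 271]
[392 214]
[344 199]
[402 191]
[0.52562739 0.22580599 0.16448672] 0.015595269943107492 19.998898148769513 [ 0.54  0.08 -0.45 -0.46 -0.62 -0.71]
```

View pics/c6.png

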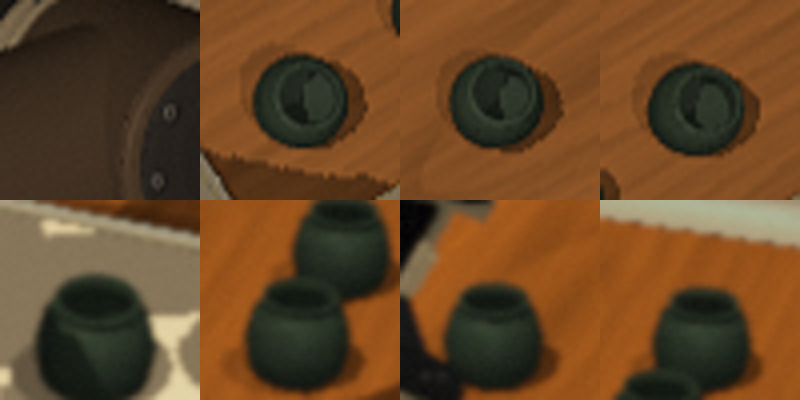

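Pots are round-bodied with a narrower rim. In the top tiles B's body centre is at (101,100) with its rim at (107,95), and the C and D tiles look similar; A shows only in the scene tile, with its rim at (97,98).

Run:
```python
from nav import *
t=arm.grab_frame("top"); f=arm.grab_frame("scene")
for k,b,r,s in(("B",(409.4,250.1),(410.9,248.75),(391.5,213)),("C",(390.25,203.4),(392.25,201),(341.75,199)),("D",(443.9,227.4),(447.5,224.75),(402.75,192))):
    print(k,"body",ray(t,*b,.049)[:2].round(4),"rim",ray(t,*r,.076)[:2].round(4),"scene",ray(f,*s,.076)[:2].round(4))
print("A",ray(t,347.1,298,.027)[:2],"scene",ray(f,374.25,270.5,.054)[:2])
p,M,s=cur()
lid=p-M[:,2]*0+np.array([-.0023,-.0044,-.018]); print("held lid underside",lid)
for x in(t,f):
    for c,P in find(x,"lid_1",.2): print(c,P)
m=rot(30,62)
for k,P in(("B",[.563,-.103,.21]),("C",[.692,-.062,.21]),("D",[.629,-.205,.21])): print(k); nav([[.53,.1,.21],P],m)
```

```text
B body [ 0.5636 -0.1142] rim [ 0.5645 -0.1134] scene [ 0.5637 -0.1093]
C body [ 0.6937 -0.0683] rim [ 0.6946 -0.07  ] scene [ 0.6941 -0.0627]
D body [ 0.623  -0.2116] rim [ 0.626  -0.2146] scene [ 0.6231 -0.207 ]
A [0.44008258 0.05792332] scene [0.440127   0.05912645]
held lid underside [0.52275441 0.22149338 0.14423421]
0.81 [0.5128 0.3521 0.02  ]
0.73 [0.475  0.4216 0.0182]
0.66 [0.6102 0.3837 0.1618]
0.52 [0.5337 0.2365 0.1558]
0.88 [0.4711 0.4232 0.0221]
0.68 [0.5029 0.3564 0.0178]
0.65 [0.5938 0.227  0.0199]
0.62 [0.5148 0.231  0.1549]
B
turn [-0.1  0.1 -0.2]
to [0.53 0.1  0.21] shift [ 70.1 -63.5 -96.4] min rows@35 3
to [ 0.563 -0.103  0.21 ] shift [ 141.8 -124.4  -81.9] min rows@35 5
after turn [ 0.54  0.08 -0.45 -0.46 -0.63 -0.71]
[0.53 0.1  0.21] [ 0.24  0.03 -0.36 -0.51 -0.88 -0.46] max dq/30mm 0.06
[ 0.563 -0.103  0.21 ] [-0.21  0.2  -0.15 -0.56 -1.14 -0.06] max dq/30mm 0.07
C
turn [-0.1  0.1 -0.2]
to [0.53 0.1  0.21] shift [ 70.1 -63.5 -96.4] min rows@35 3
to [ 0.692 -0.062  0.21 ] shift [  58.  -219.1  -33.5] min rows@35 7
after turn [ 0.54  0.08 -0.45 -0.46 -0.63 -0.71]
[0.53 0.1  0.21] [ 0.24  0.03 -0.36 -0.51 -0.88 -0.46] max dq/30mm 0.06
[ 0.692 -0.062  0.21 ] [-0.1   0.35  0.06 -0.54 -1.13 -0.19] max dq/30mm 0.06
D
turn [-0.1  0.1 -0.2]
to [0.53 0.1  0.21] shift [ 70.1 -63.5 -96.4] min rows@35 3
to [ 0.629 -0.205  0.21 ] shift [ 193.  -230.6 -111.4] min rows@35 7
after turn [ 0.54  0.08 -0.45 -0.46 -0.63 -0.71]
[0.53 0.1  0.21] [ 0.24  0.03 -0.36 -0.51 -0.88 -0.46] max dq/30mm 0.06
[ 0.629 -0.205  0.21 ] [-0.35  0.37  0.09 -0.55 -1.26  0.02] max dq/30mm 0.07
```

Request:
{"op": "servo_tool", "data": {
  "deltas": [
    [1,14,-12.7,-19.3,0,0,0],
    [1,14,-12.7,-19.3,0,0,0],
    [1,14,-12.7,-19.3,0,0,0],
    [1,14,-12.7,-19.3,0,0,0],
    [1,14,-12.7,-19.3,0,0,0],
    [1,19.3,-23,-11.1,0,0,0],
    [1,19.3,-23,-11.1,0,0,0],
    [1,19.3,-23,-11.1,0,0,0],
    [1,19.3,-23,-11.1,0,0,0],
    [1,19.3,-23,-11.1,0,0,0],
    [1,19.3,-23,-11.1,0,0,0],
    [1,19.3,-23,-11.1,0,0,0],
    [1,19.3,-23,-11.1,0,0,0],
    [1,19.3,-23,-11.1,0,0,0],
    [1,19.3,-23,-11.1,0,0,0],
    [1,0,0,0,0,0,0],
    [1,0,0,0,0,0,0]
  ]
}}

```text
t: 16.12
eef_pos: [0.6272, -0.2066, 0.2075]
ee_rot: [3.139, 0.527, -2.067]
force: [-0.2, 0.6, 0.5]
width: 0.0151
gripper_force: 20.0
```

Run:
```python
from nav import *
m=rot(30,62)
nav([[.626,-.2055,.13],[.626,-.2055,.0935]],m)
```

```text
turn [-0.1  0.2 -0.4]
to [ 0.626 -0.206  0.13 ] shift [38.4  1.6 67.3] min rows@35 2
to [ 0.626 -0.206  0.094] shift [18.2  0.  31.6] min rows@35 1
after turn [-0.35  0.37  0.09 -0.55 -1.26  0.03]
[ 0.626 -0.206  0.13 ] [-0.36  0.44  0.01 -0.58 -1.14  0.11] max dq/30mm 0.04
[ 0.626 -0.206  0.094] [-0.36  0.48 -0.02 -0.59 -1.09  0.16] max dq/30mm 0.03
```

Request:
{"op": "servo_tool", "data": {
  "deltas": [
    [1,11.5,0.4,20,0,0,-0.4],
    [1,11.5,0.4,20,0,0.2,0],
    [1,11.5,0.4,20,0,0,0],
    [1,11.5,0.4,20,0,0,0],
    [1,0,0,0,0,0,0],
    [1,0,0,0,0,0,0]
  ]
}}

```text
t: 16.62
eef_pos: [0.6253, -0.2031, 0.1168]
ee_rot: [-3.14, 0.523, -2.056]
force: [0.1, -0.5, 0.2]
width: 0.0153
gripper_force: 20.0
```

Run:
```python
from nav import *
m=rot(30,62)
nav([[.626,-.2055,.0935]],m)
t=arm.grab_frame("top"); f=arm.grab_frame("scene"); save(t,"t4"); save(f,"s4")
u=proj(t,[.624,-.21,.09]).astype(int); v=proj(f,[.624,-.21,.09]).astype(int)
a=cv2.resize(f["color"][v[1]-40:v[1]+40,v[0]-40:v[0]+40],(400,400),interpolation=cv2.INTER_CUBIC); b=cv2.resize(t["color"][u[1]-40:u[1]+40,u[0]-40:u[0]+40],(400,400),interpolation=cv2.INTER_CUBIC)
cv2.imwrite("pics/c7.png",np.hstack([a,b])[:,:,::-1])
print([find(x,"lid_1",.3) for x in(t,f)],find(f,"pot_1"))
```

```text
turn [-0.  -0.   0.2]
to [ 0.626 -0.206  0.094] shift [13.2 -1.7 19.2] min rows@35 1
after turn [-0.36  0.45 -0.   -0.58 -1.12  0.13]
[ 0.626 -0.206  0.094] [-0.36  0.48 -0.02 -0.59 -1.09  0.16] max dq/30mm 0.03
[[(0.97, array([0.5101, 0.3554, 0.0198])), (0.95, array([0.4759, 0.4168, 0.0168])), (0.83, array([0.6034, 0.2233, 0.0237])), (0.58, array([ 0.6251, -0.192 ,  0.1074]))], [(0.83, array([0.4729, 0.4227, 0.0229])), (0.77, array([ 0.6151, -0.2005,  0.1082])), (0.71, array([0.5793, 0.4082, 0.1289])), (0.67, array([0.5027, 0.3529, 0.0197])), (0.57, array([0.5974, 0.226 , 0.0218]))]] [(0.93, array([ 0.6129, -0.1973,  0.0603])), (0.83, array([0.432 , 0.0705, 0.0374])), (0.69, array([ 0.5499, -0.0969,  0.057 ]))]
```

View pics/c7.png

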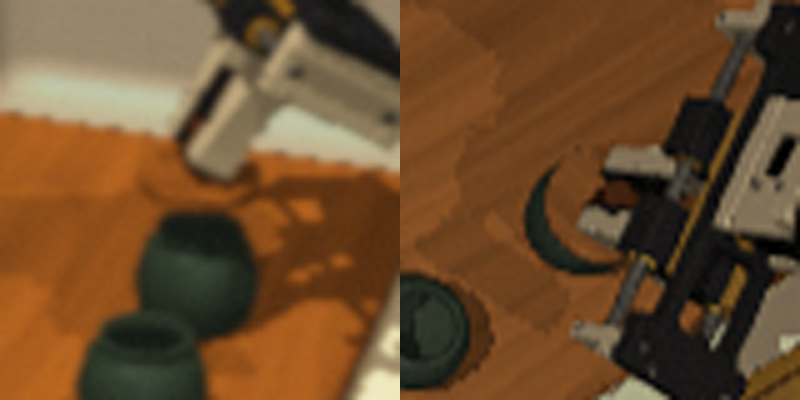

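The tiles show the lid hovering over pot D: in the scene the lid spans columns 140–258 and the pot is centred at about 198. In the top view an even crescent of pot shows at the lower left, as parallax predicts. I lower and release.

Request:
{"op": "servo_tool", "data": {
  "deltas": [
    [1,4.5,-0.8,6.5,0,0,0],
    [1,4.5,-0.8,6.5,0,0,0],
    [1,4.5,0,6.8,0,0,0],
    [1,0,0,0,0,0,0],
    [1,0,0,0,0,0,0]
  ]
}}

```text
t: 17.28
eef_pos: [0.6264, -0.2068, 0.0936]
ee_rot: [-3.137, 0.524, -2.056]
force: [0.3, 0.1, 0.6]
width: 0.0152
gripper_force: 20.0
```

Run:
```python
from nav import *
p,M,s=cur(); print(p,s["force"],M.T@(np.array([.626,-.2055,.0930])-p)*1000)
```

```text
[ 0.62644267 -0.20677127  0.09355867] [0.29123861 0.08311243 0.62954711] [-0.51613404  0.98852519  0.93841387]
```

Request:
{"op": "servo_tool", "data": {
  "deltas": [
    [1,0.3,0.5,0.4,0,0,0],
    [0.4,0,0,0,0,0,0],
    [0.2,0,0,0,0,0,0],
    [0,0,0,0,0,0,0],
    [0,0,0,0,0,0,0],
    [0,0,0,0,0,0,0],
    [0,0,0,0,0,0,0],
    [0,0,0,-10,0,0,0],
    [0,0,0,-20,0,0,0],
    [0,0,0,-30,0,0,0],
    [0,0,0,-30,0,0,0],
    [0,0,0,-30,0,0,0],
    [0,0,0,0,0,0,0]
  ]
}}

```text
t: 18.37
eef_pos: [0.5985, -0.2636, 0.2047]
ee_rot: [-3.124, 0.521, -2.05]
force: [0.4, -0.7, 0.4]
width: 0.0439
gripper_force: 0.0
```

Run:
```python
from nav import *
m=rot(30,62); tz=m[:,2]; T=np.array([.5123,.3584,.030])
nav([[.55,.05,.24],T-.1*tz,T],m); print(cur()[2]["width"])
t=arm.grab_frame("top"); f=arm.grab_frame("scene"); save(t,"t5"); save(f,"s5")
for x in(t,f): print(find(x,"lid_1",.3))
```

```text
turn [-0.7 -0.1  0.5]
to [0.55 0.05 0.24] shift [-237.7  190.1   96.5] min rows@35 7
to [0.489 0.314 0.117] shift [-115.5  178.1  209.2] min rows@35 6
to [0.512 0.358 0.03 ] shift [  0.   0. 100.] min rows@35 3
after turn [-0.45  0.39  0.11 -0.54 -1.31  0.11]
[0.55 0.05 0.24] [ 0.11  0.06 -0.26 -0.51 -1.   -0.38] max dq/30mm 0.07
[0.489 0.314 0.117] [ 0.78  0.13 -0.56 -0.39 -0.4  -0.95] max dq/30mm 0.07
[0.512 0.358 0.03 ] [ 0.78  0.33 -0.49 -0.56 -0.28 -0.77] max dq/30mm 0.05
0.04391049444124972
[(0.89, array([ 0.6217, -0.2068,  0.0817])), (0.83, array([0.4745, 0.4213, 0.0198])), (0.73, array([0.6062, 0.2217, 0.0238])), (0.58, array([0.5137, 0.3551, 0.0203]))]
[(0.88, array([0.599 , 0.228 , 0.0211])), (0.88, array([0.4715, 0.4226, 0.0189])), (0.77, array([0.5045, 0.3557, 0.0189])), (0.75, array([ 0.6211, -0.2044,  0.0822]))]
```

Request:
{"op": "servo_tool", "data": {
  "deltas": [
    [0,-23.8,19,9.6,-0.7,0,0.5],
    [0,-23.8,19,9.6,0,0,0],
    [0,-23.8,19,9.6,0,0,0],
    [0,-23.8,19,9.6,0,0,0],
    [0,-23.8,19,9.6,0,0,0],
    [0,-23.8,19,9.6,0,0,0],
    [0,-23.8,19,9.6,0,0,0],
    [0,-23.8,19,9.6,0,0,0],
    [0,-23.8,19,9.6,0,0,0],
    [0,-23.8,19,9.6,0,0,0],
    [0,-14.4,22.3,26.1,0,0,0],
    [0,-14.4,22.3,26.1,0,0,0],
    [0,-14.4,22.3,26.1,0,0,0],
    [0,-14.4,22.3,26.1,0,0,0],
    [0,-14.4,22.3,26.1,0,0,0],
    [0,-14.4,22.3,26.1,0,0,0],
    [0,-14.4,22.3,26.1,0,0,0],
    [0,-14.4,22.3,26.1,0,0,0],
    [0,0,0,0,0,0,0],
    [0,0,0,0,0,0,0]
  ]
}}

```text
t: 20.23
eef_pos: [0.4842, 0.32, 0.1114]
ee_rot: [3.129, 0.52, -2.06]
force: [0.1, 0.5, -0.2]
width: 0.0436
gripper_force: 0.0
```

Run:
```python
from nav import *
m=rot(30,62); tz=m[:,2]; T=np.array([.5123,.3584,.030])
nav([T-.05*tz,T],m)
# check lid on D: 3 tiles
f=arm.grab_frame("scene"); t=arm.grab_frame("top")
L=[]
for x in(f,t):
    u=proj(x,[.624,-.21,.07]).round().astype(int); print(u); L.append(cv2.resize(x["color"][u[1]-25:u[1]+25,u[0]-25:u[0]+25],(400,400),interpolation=cv2.INTER_CUBIC))
cv2.imwrite("pics/c8.png",np.hstack(L)[:,:,::-1])
```

```text
turn [ 0.7 -0.2 -0.1]
to [0.501 0.336 0.073] shift [-0.  -6.8 44.1] min rows@35 2
to [0.512 0.358 0.03 ] shift [ 0.  0. 50.] min rows@35 2
after turn [ 0.8   0.13 -0.58 -0.38 -0.38 -0.97]
[0.501 0.336 0.073] [ 0.79  0.23 -0.54 -0.47 -0.33 -0.87] max dq/30mm 0.05
[0.512 0.358 0.03 ] [ 0.78  0.33 -0.49 -0.56 -0.28 -0.77] max dq/30mm 0.05
[403 194]
[445 226]
```

View pics/c8.png

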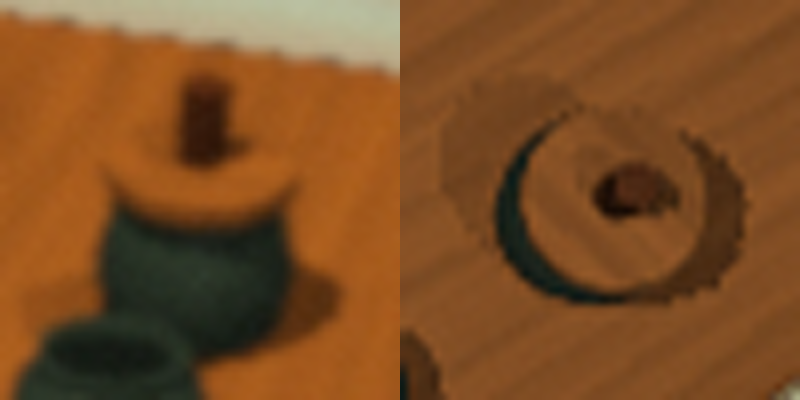

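Pot D's lid sits flat and close to centred: in the scene tile the lid centre is at 200 against the pot's 195, and in the top tile the crescent is nearly even once parallax is allowed for. I carry on to lid ML.

Request:
{"op": "servo_tool", "data": {
  "deltas": [
    [0,0,0,0,0.7,-0.2,0],
    [0,0,-3.4,22,0,0,0],
    [0,0,-3.4,22,0,0,0],
    [0,0,0,0,0,0,0],
    [0,0,0,0,0,0,0]
  ]
}}

```text
t: 20.75
eef_pos: [0.5038, 0.3334, 0.0752]
ee_rot: [-3.141, 0.526, -2.067]
force: [0.5, 0.0, 0.6]
width: 0.0437
gripper_force: 0.0
```

Run:
```python
from nav import *
m=rot(30,62); tz=m[:,2]; T=np.array([.5123,.3584,.030])
nav([T],m)
t=arm.grab_frame("top")
print("lid on D from top",ray(t,446.5,226,.082),"expected .6245,-.2105")
```

```text
turn [-0.3  0.1 -0.4]
to [0.512 0.358 0.03 ] shift [ 0.1  4.2 52.2] min rows@35 2
after turn [ 0.77  0.23 -0.53 -0.47 -0.34 -0.86]
[0.512 0.358 0.03 ] [ 0.78  0.33 -0.49 -0.56 -0.28 -0.77] max dq/30mm 0.05
lid on D from top [ 0.62179536 -0.2100596   0.082     ] expected .6245,-.2105
```

Request:
{"op": "servo_tool", "data": {
  "deltas": [
    [0,0,2,17,0,0,0],
    [0,0,2,17,0,0,0],
    [0,0,0,16,0,0,0],
    [0,0,0,0,0,0,0],
    [0,0,0,0,0,0,0],
    [0,0,0,0,0,0,0]
  ]
}}

```text
t: 21.3
eef_pos: [0.5119, 0.3585, 0.0339]
ee_rot: [-3.14, 0.528, -2.065]
force: [-0.3, 0.2, -0.4]
width: 0.0438
gripper_force: 0.0
```

Request:
{"op": "servo_tool", "data": {
  "deltas": [
    [1,0,0,0,0,0,0],
    [1,0,0,0,0,0,0],
    [1,0,0,0,0,0,0],
    [1,0,0,0,0,0,0],
    [1,0,0,0,0,0,0],
    [1,0,0,0,0,0,0],
    [1,0,0,0,0,0,0],
    [1,0,0,0,0,0,0]
  ]
}}

```text
t: 21.97
eef_pos: [0.5118, 0.359, 0.0329]
ee_rot: [-3.14, 0.528, -2.064]
force: [-2.0, -2.6, 5.0]
width: 0.0153
gripper_force: 20.0
```

Run:
```python
from nav import *
m=rot(30,62); tz=m[:,2]; T=np.array([.5123,.3584,.030])
p,M,s=cur(); print(p,M.T@(T-p)*1000,s["width"],s["gripper_force"],s["force"])
nav([p-.1*tz,[.55,.08,.21],[.6937+.0023,-.0655+.0044,.21]],m)
```

```text
[0.51175924 0.35895238 0.0329088 ] [ 1.66373601 -0.73408907  2.39828682] 0.015304557319417399 20.002539440465625 [-2.04584346 -2.60146733  5.03761561]
turn [-0.2  0.2 -0.2]
to [0.488 0.315 0.12 ] shift [  -0.   -0. -100.] min rows@35 3
to [0.55 0.08 0.21] shift [ 109.2 -164.7 -167.5] min rows@35 5
to [ 0.696 -0.061  0.21 ] shift [  48.5 -195.2  -28. ] min rows@35 6
after turn [ 0.79  0.33 -0.5  -0.55 -0.28 -0.78]
[0.488 0.315 0.12 ] [ 0.79  0.12 -0.57 -0.38 -0.4  -0.96] max dq/30mm 0.05
[0.55 0.08 0.21] [ 0.18  0.07 -0.31 -0.52 -0.91 -0.4 ] max dq/30mm 0.08
[ 0.696 -0.061  0.21 ] [-0.1   0.36  0.07 -0.54 -1.13 -0.19] max dq/30mm 0.06
```

Request:
{"op": "servo_tool", "data": {
  "deltas": [
    [1,0,0,-15,0,0,0],
    [1,0,0,-25,0,0,0],
    [1,0,0,-30,0,0,0],
    [1,0,0,-30,0,0,0],
    [1,13.6,-20.6,-21,0,0,0],
    [1,13.6,-20.6,-21,0,0,0],
    [1,13.6,-20.6,-21,0,0,0],
    [1,13.6,-20.6,-21,0,0,0],
    [1,13.6,-20.6,-21,0,0,0],
    [1,13.6,-20.6,-21,0,0,0],
    [1,13.6,-20.6,-21,0,0,0],
    [1,13.6,-20.6,-21,0,0,0],
    [1,8,-32,-4.6,0,0,0],
    [1,8,-32,-4.6,0,0,0],
    [1,8,-32,-4.6,0,0,0],
    [1,8,-32,-4.6,0,0,0],
    [1,8,-32,-4.6,0,0,0],
    [1,8,-32,-4.6,0,0,0],
    [1,0,0,0,0,0,0],
    [1,0,0,0,0,0,0]
  ]
}}

```text
t: 23.63
eef_pos: [0.6911, -0.0619, 0.2073]
ee_rot: [3.14, 0.526, -2.068]
force: [-0.0, -0.2, -1.2]
width: 0.0152
gripper_force: 20.0
```

Run:
```python
from nav import *
m=rot(30,62)
p,M,s=cur(); print(p,s["width"])
nav([[.6975,-.0618,.12],[.6975,-.0618,.0970]],m)
t=arm.grab_frame("top"); f=arm.grab_frame("scene"); save(t,"t6")
for x in(t,f): print(find(x,"pot_1",.4))
```

```text
[ 0.69110574 -0.06192636  0.20732102] 0.015233720820924881
turn [-0.1  0.1 -0.4]
to [ 0.698 -0.062  0.12 ] shift [41.  -5.6 77.2] min rows@35 3
to [ 0.698 -0.062  0.097] shift [11.5  0.  19.9] min rows@35 1
after turn [-0.1   0.35  0.06 -0.54 -1.12 -0.18]
[ 0.698 -0.062  0.12 ] [-0.11  0.44 -0.   -0.58 -1.   -0.09] max dq/30mm 0.04
[ 0.698 -0.062  0.097] [-0.11  0.47 -0.02 -0.6  -0.97 -0.06] max dq/30mm 0.03
[(0.97, array([0.4387, 0.0599, 0.0381])), (0.71, array([ 0.6828, -0.0529,  0.063 ])), (0.65, array([ 0.5621, -0.0897,  0.0581]))]
[(0.92, array([ 0.6768, -0.0575,  0.0535])), (0.74, array([ 0.607 , -0.1916,  0.0539])), (0.7, array([ 0.5523, -0.1002,  0.0555])), (0.6, array([0.4315, 0.0684, 0.0376]))]
```

Request:
{"op": "servo_tool", "data": {
  "deltas": [
    [1,13.5,-1.8,25.5,0,0,0],
    [1,13.5,-1.8,25.5,0,0,0],
    [1,13.5,-1.8,25.5,0,0,-0.4],
    [1,0,0,0,0,0,0],
    [1,0,0,0,0,0,0],
    [1,0,0,0,0,0,0]
  ]
}}

```text
t: 24.33
eef_pos: [0.6978, -0.0599, 0.1252]
ee_rot: [-3.134, 0.528, -2.055]
force: [0.2, 0.3, 0.3]
width: 0.015
gripper_force: 20.0
```

Run:
```python
from nav import *
m=rot(30,62)
nav([[.6975,-.0618,.0970]],m)
```

```text
turn [-0.3  0.2  0.2]
to [ 0.698 -0.062  0.097] shift [15.7 -0.6 23.5] min rows@35 1
after turn [-0.11  0.44 -0.   -0.58 -1.01 -0.1 ]
[ 0.698 -0.062  0.097] [-0.11  0.47 -0.02 -0.6  -0.97 -0.06] max dq/30mm 0.04
```

Request:
{"op": "servo_tool", "data": {
  "deltas": [
    [1,5.2,-0.2,7.8,-0.3,0.2,0.2],
    [1,5.2,-0.2,7.8,0,0,0],
    [1,5.2,-0.2,7.8,0,0,0],
    [1,0,0,0,0,0,0],
    [1,0,0,0,0,0,0]
  ]
}}

```text
t: 24.75
eef_pos: [0.6971, -0.0621, 0.0947]
ee_rot: [3.14, 0.524, -2.061]
force: [0.9, 0.4, 0.4]
width: 0.0153
gripper_force: 20.0
```

Run:
```python
from nav import *
m=rot(30,62)
nav([[.6975,-.0618,.0966]],m); print(cur()[0],cur()[2]["force"])
```

```text
turn [ 0.   0.  -0.1]
to [ 0.698 -0.062  0.097] shift [-1.3 -0.3 -1.4] min rows@35 1
after turn [-0.11  0.47 -0.02 -0.6  -0.97 -0.05]
[ 0.698 -0.062  0.097] [-0.11  0.47 -0.02 -0.6  -0.97 -0.06] max dq/30mm 0.0
[ 0.69705151 -0.06210575  0.09474307] [0.91255914 0.43233983 0.41591186]
```

Request:
{"op": "servo_tool", "data": {
  "deltas": [
    [1,0.5,0,0.87,0,0,0],
    [1,0,0,0,0,0,0],
    [1,0,0,0,0,0,0]
  ]
}}

```text
t: 25.0
eef_pos: [0.6972, -0.0621, 0.0946]
ee_rot: [3.141, 0.524, -2.06]
force: [-1.0, 0.1, 5.0]
width: 0.0154
gripper_force: 20.0
```

Run:
```python
from nav import *
print(cur()[0],cur()[2]["force"])
t=arm.grab_frame("top"); f=arm.grab_frame("scene"); L=[]
for x in(f,t):
    u=proj(x,[.694,-.066,.08]).round().astype(int); print(u); L.append(cv2.resize(x["color"][u[1]-25:u[1]+25,u[0]-25:u[0]+25],(400,400),interpolation=cv2.INTER_CUBIC))
cv2.imwrite("pics/c9.png",np.hstack(L)[:,:,::-1])
```

```text
[ 0.69717922 -0.06206557  0.09464434] [-0.95395873  0.06995536  5.02618463]
[343 197]
[391 201]
```

View pics/c9.png

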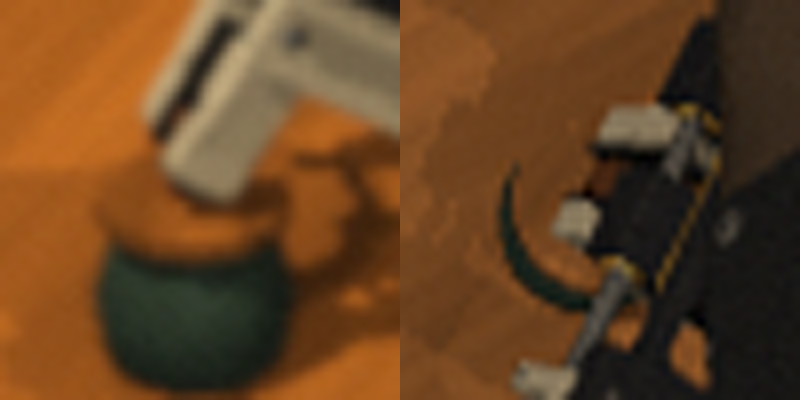

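Contact at 5 N. In the scene tile the lid spans 95–292 and the pot 98–293, so it is centred. I release and back off.

Request:
{"op": "servo_tool", "data": {
  "deltas": [
    [0.4,0,0,0,0,0,0],
    [0.2,0,0,0,0,0,0],
    [0,0,0,0,0,0,0],
    [0,0,0,0,0,0,0],
    [0,0,0,0,0,0,0],
    [0,0,0,0,0,0,0],
    [0,0,0,-10,0,0,0],
    [0,0,0,-20,0,0,0],
    [0,0,0,-30,0,0,0],
    [0,0,0,-30,0,0,0],
    [0,0,0,-30,0,0,0],
    [0,0,0,0,0,0,0]
  ]
}}

```text
t: 26.1
eef_pos: [0.6702, -0.1187, 0.2052]
ee_rot: [-3.132, 0.524, -2.056]
force: [0.7, -0.5, 1.5]
width: 0.0438
gripper_force: 0.0
```

Run:
```python
from nav import *
m=rot(30,62); tz=m[:,2]; T=np.array([.4784,.4247,.030])
nav([[.55,.08,.24],T-.1*tz,T],m)
t=arm.grab_frame("top"); f=arm.grab_frame("scene")
for x in(t,f): print(find(x,"lid_1",.3)); print(find(x,"pot_1",.4))
```

```text
turn [-0.4  0.   0.2]
to [0.55 0.08 0.24] shift [-120.5  199.4   29.3] min rows@35 6
to [0.455 0.381 0.117] shift [-129.5  225.   217.2] min rows@35 7
to [0.478 0.425 0.03 ] shift [ -0.  -0. 100.] min rows@35 3
after turn [-0.2   0.36  0.06 -0.55 -1.17 -0.1 ]
[0.55 0.08 0.24] [ 0.18  0.04 -0.28 -0.5  -0.97 -0.44] max dq/30mm 0.06
[0.455 0.381 0.117] [ 0.99  0.13 -0.66 -0.18 -0.27 -1.32] max dq/30mm 0.11
[0.478 0.425 0.03 ] [ 0.98  0.34 -0.57 -0.36 -0.15 -1.12] max dq/30mm 0.07
[(0.94, array([0.6052, 0.2227, 0.0251])), (0.68, array([ 0.6953, -0.0632,  0.0826])), (0.68, array([0.4728, 0.4184, 0.019 ])), (0.47, array([0.6034, 0.368 , 0.1533]))]
[(0.65, array([0.4392, 0.0572, 0.0383]))]
[(0.89, array([ 0.6892, -0.0622,  0.0821])), (0.75, array([0.5993, 0.2267, 0.0242])), (0.71, array([ 0.6186, -0.2067,  0.0819])), (0.63, array([0.4703, 0.4223, 0.019 ]))]
[(0.8, array([ 0.6715, -0.0473,  0.0491])), (0.68, array([ 0.6057, -0.1891,  0.0534])), (0.66, array([0.4282, 0.07  , 0.0364])), (0.58, array([ 0.5503, -0.0993,  0.0563]))]
```

Request:
{"op": "servo_tool", "data": {
  "deltas": [
    [0,-15,25,3.7,-0.4,0,0.2],
    [0,-15,25,3.7,0,0,0],
    [0,-15,25,3.7,0,0,0],
    [0,-15,25,3.7,0,0,0],
    [0,-15,25,3.7,0,0,0],
    [0,-15,25,3.7,0,0,0],
    [0,-15,25,3.7,0,0,0],
    [0,-15,25,3.7,0,0,0],
    [0,-14.4,25,24.1,0,0,0],
    [0,-14.4,25,24.1,0,0,0],
    [0,-14.4,25,24.1,0,0,0],
    [0,-14.4,25,24.1,0,0,0],
    [0,-14.4,25,24.1,0,0,0],
    [0,-14.4,25,24.1,0,0,0],
    [0,-14.4,25,24.1,0,0,0],
    [0,-14.4,25,24.1,0,0,0],
    [0,-14.4,25,24.1,0,0,0],
    [0,0,0,0,0,0,0],
    [0,0,0,0,0,0,0],
    [0,0,0,0,0,0,0]
  ]
}}

```text
t: 28.07
eef_pos: [0.4511, 0.3847, 0.1121]
ee_rot: [3.131, 0.522, -2.063]
force: [0.2, 0.5, 0.9]
width: 0.0435
gripper_force: 0.0
```

Run:
```python
from nav import *
m=rot(30,62); tz=m[:,2]; T=np.array([.4784,.4247,.030])
nav([T-.05*tz,T],m)
```

```text
turn [ 0.5 -0.1 -0.2]
to [0.467 0.403 0.073] shift [-0.7 -5.3 45.2] min rows@35 2
to [0.478 0.425 0.03 ] shift [ 0.  0. 50.] min rows@35 2
after turn [ 1.01  0.13 -0.68 -0.16 -0.24 -1.35]
[0.467 0.403 0.073] [ 0.99  0.23 -0.63 -0.25 -0.19 -1.24] max dq/30mm 0.06
[0.478 0.425 0.03 ] [ 0.98  0.34 -0.57 -0.36 -0.15 -1.12] max dq/30mm 0.07
```

Request:
{"op": "servo_tool", "data": {
  "deltas": [
    [0,0,-2.5,15,0.5,0,-0.2],
    [0,0,-2.5,15,0,0,0],
    [0,0,0,15,0,0,0],
    [0,0,0,15,0,0,0],
    [0,0,0,0,0,0,0],
    [0,0,0,0,0,0,0],
    [0,0,0,0,0,0,0]
  ]
}}

```text
t: 28.65
eef_pos: [0.471, 0.4079, 0.0618]
ee_rot: [-3.142, 0.524, -2.062]
force: [-0.7, 0.9, -0.8]
width: 0.0437
gripper_force: 0.0
```

Run:
```python
from nav import *
m=rot(30,62); tz=m[:,2]; T=np.array([.4784,.4247,.030])
nav([T],m); print(cur()[2]["force"])
```

```text
turn [-0.1  0.  -0.1]
to [0.478 0.425 0.03 ] shift [ 0.   1.3 36.7] min rows@35 2
after turn [ 0.98  0.26 -0.61 -0.28 -0.18 -1.21]
[0.478 0.425 0.03 ] [ 0.98  0.34 -0.57 -0.36 -0.15 -1.12] max dq/30mm 0.05
[-0.67757196  0.89798071 -0.81920204]
```

Request:
{"op": "servo_tool", "data": {
  "deltas": [
    [0,0,1.3,13,0,0,0],
    [0,0,0,13,0,0,0],
    [0,0,0,12,0,0,0],
    [0,0,0,0,0,0,0],
    [0,0,0,0,0,0,0],
    [1,0,0,0,0,0,0],
    [1,0,0,0,0,0,0],
    [1,0,0,0,0,0,0],
    [1,0,0,0,0,0,0],
    [1,0,0,0,0,0,0],
    [1,0,0,0,0,0,0],
    [1,0,0,0,0,0,0],
    [1,0,0,0,0,0,0]
  ]
}}

```text
t: 29.73
eef_pos: [0.4782, 0.4262, 0.0287]
ee_rot: [-3.142, 0.524, -2.06]
force: [-1.7, -2.3, 6.3]
width: 0.0152
gripper_force: 20.0
```

Run:
```python
from nav import *
m=rot(30,62); tz=m[:,2]; T=np.array([.4784,.4247,.030])
p,M,s=cur(); print(p,M.T@(T-p)*1000,s["width"],s["gripper_force"],s["force"])
nav([p-.1*tz,[.52,.1,.22],[.564+.0023,-.112+.0044,.21]],m)
t=arm.grab_frame("top");f=arm.grab_frame("scene")
for x in(t,f): print(find(x,"pot_1",.4))
```

```text
[0.47822205 0.42621876 0.02867287] [ 0.42332982 -0.8712539  -1.77799934] 0.015233316420431317 20.00062320905272 [-1.65518596 -2.25272011  6.28191645]
turn [-0.  0. -0.]
to [0.455 0.382 0.115] shift [   0.    0. -100.] min rows@35 3
to [0.52 0.1  0.22] shift [ 136.8 -190.  -199.9] min rows@35 6
to [ 0.566 -0.108  0.21 ] shift [ 144.9 -138.3  -72.1] min rows@35 5
after turn [ 0.98  0.34 -0.57 -0.36 -0.14 -1.12]
[0.455 0.382 0.115] [ 0.99  0.13 -0.66 -0.17 -0.26 -1.33] max dq/30mm 0.07
[0.52 0.1  0.22] [ 0.24  0.01 -0.37 -0.5  -0.89 -0.48] max dq/30mm 0.11
[ 0.566 -0.108  0.21 ] [-0.22  0.21 -0.14 -0.56 -1.14 -0.05] max dq/30mm 0.07
[(0.79, array([0.438 , 0.061 , 0.0393])), (0.74, array([ 0.5622, -0.1071,  0.0566])), (0.57, array([ 0.692 , -0.0626,  0.0847])), (0.52, array([ 0.6682, -0.0504,  0.0509]))]
[(0.98, array([0.4264, 0.0715, 0.0373])), (0.96, array([ 0.6706, -0.0489,  0.0502])), (0.86, array([ 0.6062, -0.1872,  0.0538]))]
```

Request:
{"op": "servo_tool", "data": {
  "deltas": [
    [1,0,0,-15,0,0,0],
    [1,0,0,-25,0,0,0],
    [1,0,0,-30,0,0,0],
    [1,0,0,-30,0,0,0],
    [1,17,-23.7,-25,0,0,0],
    [1,17,-23.7,-25,0,0,0],
    [1,17,-23.7,-25,0,0,0],
    [1,17,-23.7,-25,0,0,0],
    [1,17,-23.7,-25,0,0,0],
    [1,17,-23.7,-25,0,0,0],
    [1,17,-23.7,-25,0,0,0],
    [1,17,-23.7,-25,0,0,0],
    [1,24.1,-23,-12,0,0,0],
    [1,24.1,-23,-12,0,0,0],
    [1,24.1,-23,-12,0,0,0],
    [1,24.1,-23,-12,0,0,0],
    [1,24.1,-23,-12,0,0,0],
    [1,24.1,-23,-12,0,0,0],
    [1,0,0,0,0,0,0],
    [1,0,0,0,0,0,0]
  ]
}}

```text
t: 31.6
eef_pos: [0.5655, -0.1086, 0.2086]
ee_rot: [3.139, 0.523, -2.065]
force: [-0.5, -0.1, -0.6]
width: 0.0154
gripper_force: 20.0
```

Run:
```python
from nav import *
m=rot(30,62)
nav([[.5674,-.107,.12],[.5674,-.107,.0935]],m)
f=arm.grab_frame("scene"); print(find(f,"pot_1",.4))
```

```text
turn [-0.  -0.  -0.3]
to [ 0.567 -0.107  0.12 ] shift [42.3 -1.  77.8] min rows@35 3
to [ 0.567 -0.107  0.094] shift [13.2  0.  22.9] min rows@35 1
after turn [-0.22  0.21 -0.14 -0.56 -1.14 -0.05]
[ 0.567 -0.107  0.12 ] [-0.23  0.3  -0.21 -0.61 -1.    0.07] max dq/30mm 0.05
[ 0.567 -0.107  0.094] [-0.23  0.34 -0.23 -0.63 -0.96  0.11] max dq/30mm 0.04
[(0.89, array([ 0.6036, -0.1908,  0.0531])), (0.85, array([0.4315, 0.0687, 0.0387])), (0.61, array([ 0.6726, -0.0494,  0.0498])), (0.56, array([ 0.5511, -0.1003,  0.0568]))]
```

Request:
{"op": "servo_tool", "data": {
  "deltas": [
    [1,14,0,25.7,0,0,0],
    [1,14,0,25.7,0,0,0],
    [1,14,0,25.7,0,0,-0.3],
    [1,3,0,5,0,0,0],
    [1,0,0,0,0,0,0],
    [1,0,0,0,0,0,0],
    [1,0,0,0,0,0,0]
  ]
}}

```text
t: 32.28
eef_pos: [0.5676, -0.1046, 0.1185]
ee_rot: [-3.135, 0.524, -2.052]
force: [0.9, -0.8, -0.4]
width: 0.0153
gripper_force: 20.0
```

Run:
```python
from nav import *
m=rot(30,62)
nav([[.5674,-.107,.0935]],m)
```

```text
turn [-0.1  0.   0.4]
to [ 0.567 -0.107  0.094] shift [14.4 -0.9 20.5] min rows@35 1
after turn [-0.23  0.3  -0.22 -0.61 -0.99  0.07]
[ 0.567 -0.107  0.094] [-0.23  0.34 -0.23 -0.63 -0.96  0.11] max dq/30mm 0.04
```

Request:
{"op": "servo_tool", "data": {
  "deltas": [
    [1,4.8,-0.3,6.8,0,0,0.4],
    [1,4.8,-0.3,6.8,0,0,0],
    [1,4.4,-0.3,6.4,0,0,0],
    [1,0,0,0,0,0,0],
    [1,0,0,0,0,0,0],
    [1,0,0,0,0,0,0]
  ]
}}

```text
t: 32.78
eef_pos: [0.5661, -0.1071, 0.0915]
ee_rot: [3.14, 0.524, -2.063]
force: [0.6, -0.4, -0.4]
width: 0.0151
gripper_force: 20.0
```

Run:
```python
from nav import *
m=rot(30,62)
nav([[.5674,-.107,.0925]],m); print(cur()[2]["force"])
```

```text
turn [ 0.  -0.  -0.2]
to [ 0.567 -0.107  0.092] shift [-1.1 -1.1 -0.5] min rows@35 1
after turn [-0.24  0.34 -0.24 -0.63 -0.96  0.11]
[ 0.567 -0.107  0.092] [-0.24  0.34 -0.23 -0.63 -0.96  0.11] max dq/30mm 0.0
[ 0.58285379 -0.40171788 -0.39553846]
```

Request:
{"op": "servo_tool", "data": {
  "deltas": [
    [1,-0.3,-1.1,0.9,0,0,0],
    [1,0,0,0,0,0,0],
    [1,0,0,0,0,0,0]
  ]
}}

```text
t: 33.03
eef_pos: [0.5676, -0.1069, 0.0913]
ee_rot: [3.14, 0.524, -2.063]
force: [-0.5, -0.1, 0.5]
width: 0.0153
gripper_force: 20.0
```

Request:
{"op": "servo_tool", "data": {
  "deltas": [
    [1,0.4,0,0.7,0,0,0],
    [1,0,0,0,0,0,0],
    [1,0,0,0,0,0,0]
  ]
}}

```text
t: 33.28
eef_pos: [0.5677, -0.1069, 0.0912]
ee_rot: [3.141, 0.524, -2.062]
force: [-1.8, 0.0, 5.4]
width: 0.0153
gripper_force: 20.0
```

Request:
{"op": "servo_tool", "data": {
  "deltas": [
    [0.4,0,0,0,0,0,0],
    [0.2,0,0,0,0,0,0],
    [0,0,0,0,0,0,0],
    [0,0,0,0,0,0,0],
    [0,0,0,0,0,0,0],
    [0,0,0,0,0,0,0],
    [0,0,0,-10,0,0,0],
    [0,0,0,-20,0,0,0],
    [0,0,0,-30,0,0,0],
    [0,0,0,-30,0,0,0],
    [0,0,0,-30,0,0,0],
    [0,0,0,0,0,0,0]
  ]
}}

```text
t: 34.28
eef_pos: [0.5405, -0.1635, 0.2007]
ee_rot: [-3.132, 0.522, -2.058]
force: [2.1, -0.3, 0.9]
width: 0.044
gripper_force: 0.0
```

Run:
```python
from nav import *
from col import pts,clear,cabf
t=arm.grab_frame("top"); f=arm.grab_frame("scene")
for x in(t,f):
    print("lid",find(x,"lid_1",.3)); print("pot",find(x,"pot_1",.4))
L=np.array([.6026,.2232])
for tilt,yaw in((38,40),(40,40),(40,36)):
    m=rot(tilt,yaw); tz=m[:,2]; h=R.from_euler('z',yaw,degrees=True).apply([.004,0,0])
    T=np.array([L[0],L[1],.012+.024])+h
    print(tilt,yaw,T,[clear(pts(m,T-d*tz,.036)).tolist() for d in(0,.03,.06,.1)])
m=rot(40,38); tz=m[:,2]; h=R.from_euler('z',38,degrees=True).apply([.004,0,0]); T=np.array([*L,.036])+h
p=cur()[0]
nav([p,T-.1*tz+[0,0,.1],T-.1*tz,T],m)
```

```text
lid [(0.89, array([ 0.6926, -0.0638,  0.0832])), (0.82, array([ 0.5604, -0.1071,  0.0816])), (0.73, array([ 0.6226, -0.2102,  0.0841])), (0.69, array([0.6069, 0.2227, 0.0229]))]
pot [(0.87, array([0.4395, 0.0594, 0.038 ])), (0.47, array([ 0.6685, -0.052 ,  0.0506])), (0.46, array([ 0.6173, -0.1888,  0.0479]))]
lid [(0.74, array([ 0.5606, -0.1014,  0.0854])), (0.71, array([ 0.6864, -0.0631,  0.0827])), (0.66, array([0.5969, 0.2261, 0.0212])), (0.66, array([0.5759, 0.4082, 0.115 ])), (0.61, array([ 0.6185, -0.2071,  0.0841])), (0.61, array([0.6186, 0.4216, 0.1943]))]
pot [(0.97, array([ 0.5451, -0.0892,  0.0515])), (0.76, array([0.4284, 0.0689, 0.0398])), (0.64, array([ 0.6042, -0.1979,  0.0577])), (0.62, array([ 0.6733, -0.0487,  0.0494])), (0.57, array([ 0.7053, -0.1347,  0.0244]))]
38 40 [0.60566418 0.22577115 0.036     ] [[0.01, 1.0, 1.0, 0.036, 0.017, 0.14], [0.039, 1.0, 1.0, 0.06, 0.041, 0.159], [0.069, 1.0, 1.0, 0.072, 0.065, 0.177], [0.109, 1.0, 1.0, 0.08, 0.096, 0.201]]
40 40 [0.60566418 0.22577115 0.036     ] [[0.011, 1.0, 1.0, 0.033, 0.017, 0.14], [0.041, 1.0, 1.0, 0.056, 0.
[... 203 characters left out ...]
0.162], [0.074, 1.0, 1.0, 0.07, 0.063, 0.182], [0.114, 1.0, 1.0, 0.078, 0.094, 0.207]]
turn [13.8 -9.9 19.5]
to [ 0.539 -0.159  0.194] shift [0. 0. 0.] min rows@35 0
to [0.555 0.186 0.213] shift [-184.9  262.3  130.3] min rows@35 8
to [0.555 0.186 0.113] shift [64.3  0.  76.6] min rows@35 3
to [0.606 0.226 0.036] shift [  0.   0. 100.] min rows@35 3
after turn [-0.43  0.13 -0.29 -0.78 -0.95 -0.07]
[ 0.539 -0.159  0.194] [-0.43  0.13 -0.29 -0.78 -0.95 -0.07] max dq/30mm 0
[0.555 0.186 0.213] [ 0.65 -0.08 -0.76 -0.04 -0.19 -1.53] max dq/30mm 0.26
[0.555 0.186 0.113] [ 0.56  0.11 -0.66 -0.55 -0.12 -0.95] max dq/30mm 0.27
[0.606 0.226 0.036] [ 0.43  0.33 -0.46 -1.   -0.18 -0.4 ] max dq/30mm 0.16
```

Run:
```python
from nav import *
L=np.array([.6026,.2235])
for tilt,yaw in((40,42),(38,44)):
    m=rot(tilt,yaw); tz=m[:,2]; h=R.from_euler('z',yaw,degrees=True).apply([.004,0,0]); T=np.array([*L,.036])+h
    p=cur()[0]; print("==",tilt,yaw,T)
    nav([[.58,.05,.22],T-.08*tz,T],m)
```

```text
== 40 42 [0.60557258 0.22617652 0.036     ]
turn [11.5 -9.9 16.2]
to [0.58 0.05 0.22] shift [-147.7  128.1   89.4] min rows@35 5
to [0.567 0.192 0.097] shift [ 13.4 113.8 148.9] min rows@35 5
to [0.606 0.226 0.036] shift [-0. -0. 80.] min rows@35 3
after turn [-0.44  0.15 -0.26 -0.78 -1.01 -0.01]
[0.58 0.05 0.22] [ 0.1   0.01 -0.4  -0.65 -0.68 -0.52] max dq/30mm 0.08
[0.567 0.192 0.097] [ 0.43  0.17 -0.54 -0.8  -0.27 -0.55] max dq/30mm 0.06
[0.606 0.226 0.036] [ 0.38  0.34 -0.43 -1.04 -0.26 -0.27] max dq/30mm 0.09
== 38 44 [0.60547736 0.22627863 0.036     ]
turn [10.1 -8.  14.7]
to [0.58 0.05 0.22] shift [-154.2  122.1   86.9] min rows@35 5
to [0.57  0.192 0.099] shift [  2.3 109.1 151.7] min rows@35 5
to [0.605 0.226 0.036] shift [-0. -0. 80.] min rows@35 3
after turn [-0.42  0.16 -0.25 -0.73 -1.02 -0.03]
[0.58 0.05 0.22] [ 0.11  0.02 -0.38 -0.61 -0.71 -0.54] max dq/30mm 0.08
[0.57  0.192 0.099] [ 0.44  0.17 -0.53 -0.71 -0.3  -0.62] max dq/30mm 0.06
[0.605 0.226 0.036] [ 0.41  0.34 -0.43 -0.92 -0.27 -0.39] max dq/30mm 0.08
```

Request:
{"op": "servo_tool", "data": {
  "deltas": [
    [0.15,0,0,0,2.88,-2.48,4.05],
    [0.15,0,0,0,2.88,-2.48,4.05],
    [0.15,0,0,0,2.88,-2.48,4.05],
    [0.15,0,0,0,2.88,-2.48,4.05],
    [0.15,-21.1,18.3,12.8,0,0,0],
    [0.15,-21.1,18.3,12.8,0,0,0],
    [0.15,-21.1,18.3,12.8,0,0,0],
    [0.15,-21.1,18.3,12.8,0,0,0],
    [0.15,-21.1,18.3,12.8,0,0,0],
    [0.15,-21.1,18.3,12.8,0,0,0],
    [0.15,-21.1,18.3,12.8,0,0,0],
    [0.15,2.2,19,24.8,0,0,0],
    [0.15,2.2,19,24.8,0,0,0],
    [0.15,2.2,19,24.8,0,0,0],
    [0.15,2.2,19,24.8,0,0,0],
    [0.15,2.2,19,24.8,0,0,0],
    [0.15,2.2,19,24.8,0,0,0],
    [0.15,0,0,0,0,0,0],
    [0.15,0,0,0,0,0,0],
    [0.15,0,0,0,0,0,0]
  ]
}}

```text
t: 36.25
eef_pos: [0.5677, 0.1917, 0.0976]
ee_rot: [-3.14, 0.697, -2.406]
force: [0.5, 0.1, 0.5]
width: 0.0373
gripper_force: 0.0
```

Run:
```python
from nav import *
m=rot(40,42); tz=m[:,2]; T=np.array([.6056,.2262,.036])
nav([T-.04*tz,T],m)
```

```text
turn [-0.  -0.   0.1]
to [0.586 0.209 0.067] shift [ 0.3  0.3 40.1] min rows@35 2
to [0.606 0.226 0.036] shift [ 0.  0. 40.] min rows@35 2
after turn [ 0.43  0.17 -0.54 -0.8  -0.27 -0.55]
[0.586 0.209 0.067] [ 0.4   0.25 -0.48 -0.92 -0.27 -0.41] max dq/30mm 0.07
[0.606 0.226 0.036] [ 0.38  0.34 -0.43 -1.04 -0.26 -0.27] max dq/30mm 0.07
```

Request:
{"op": "servo_tool", "data": {
  "deltas": [
    [0.15,0,0,14,0,0,0],
    [0.15,0,0,14,0,0,0],
    [0.15,0,0,14,0,0,0],
    [0.15,0,0,14,0,0,0],
    [0.15,0,0,0,0,0,0],
    [0.15,0,0,0,0,0,0]
  ]
}}

```text
t: 36.75
eef_pos: [0.5953, 0.2145, 0.0554]
ee_rot: [-3.14, 0.699, -2.408]
force: [-0.6, -0.3, 0.0]
width: 0.0373
gripper_force: 0.0
```

Run:
```python
from nav import *
m=rot(40,42); T=np.array([.6056,.2262,.036])
nav([T],m); print(cur()[2]["force"])
```

```text
turn [-0.1  0.   0. ]
to [0.606 0.226 0.036] shift [ 0.6  1.8 24.8] min rows@35 1
after turn [ 0.39  0.29 -0.46 -0.97 -0.27 -0.35]
[0.606 0.226 0.036] [ 0.38  0.34 -0.43 -1.04 -0.26 -0.27] max dq/30mm 0.08
[-0.62770759 -0.29920879  0.04415962]
```

Request:
{"op": "servo_tool", "data": {
  "deltas": [
    [0.15,0.6,0.9,8,0,0,0],
    [0.15,0,0.9,8,0,0,0],
    [0.15,0,0,8,0,0,0],
    [0.15,0,0,0,0,0,0],
    [0.15,0,0,0,0,0,0],
    [1,0,0,0,0,0,0],
    [1,0,0,0,0,0,0],
    [1,0,0,0,0,0,0],
    [1,0,0,0,0,0,0],
    [1,0,0,0,0,0,0],
    [1,0,0,0,0,0,0],
    [1,0,0,0,0,0,0],
    [1,0,0,0,0,0,0]
  ]
}}

```text
t: 37.83
eef_pos: [0.6048, 0.2268, 0.037]
ee_rot: [-3.139, 0.699, -2.407]
force: [-2.8, -2.6, 5.6]
width: 0.0147
gripper_force: 20.0
```

Run:
```python
from nav import *
m=rot(40,42); tz=m[:,2]; T=np.array([.6056,.2262,.036])
p,M,s=cur(); print(p,M.T@(T-p)*1000,s["width"],s["gripper_force"],s["force"])
nav([p-.09*tz,[.55,.1,.2],[.443,.0624,.17],[.443,.0624,.075]],m)
t=arm.grab_frame("top");f=arm.grab_frame("scene")
for x in(t,f): print(find(x,"pot_1",.4))
```

```text
[0.6048252  0.22681463 0.03701049] [ 0.52584573 -0.97340749  0.88042304] 0.014745544737572829 20.003651834485936 [-2.84983445 -2.55880717  5.59056075]
turn [-0.1  0.1  0.1]
to [0.562 0.188 0.106] shift [ -0.  -0. -90.] min rows@35 3
to [0.55 0.1  0.2 ] shift [  -8.6  -57.6 -115.6] min rows@35 4
to [0.443 0.062 0.17 ] shift [ 99.5  43.7 -44.3] min rows@35 3
to [0.443 0.062 0.075] shift [61.1  0.  72.8] min rows@35 3
after turn [ 0.38  0.34 -0.43 -1.03 -0.26 -0.28]
[0.562 0.188 0.106] [ 0.44  0.14 -0.55 -0.77 -0.27 -0.59] max dq/30mm 0.11
[0.55 0.1  0.2 ] [ 0.27 -0.04 -0.51 -0.61 -0.53 -0.66] max dq/30mm 0.06
[0.443 0.062 0.17 ] [ 0.19 -0.18 -0.69 -0.69 -0.55 -0.53] max dq/30mm 0.05
[0.443 0.062 0.075] [-0.02  0.06 -0.68 -1.05 -0.53  0.04] max dq/30mm 0.15
[]
[(0.85, array([0.4284, 0.064 , 0.0402])), (0.85, array([ 0.5462, -0.0906,  0.0507])), (0.62, array([0.5753, 0.4171, 0.1315])), (0.57, array([ 0.5998, -0.2002,  0.0587]))]
```

Request:
{"op": "servo_tool", "data": {
  "deltas": [
    [1,0,0,-12,0,0,0],
    [1,0,0,-18,0,0,0],
    [1,0,0,-20,0,0,0],
    [1,0,0,-20,0,0,0],
    [1,0,0,-20,0,0,0],
    [1,-1.4,-9.6,-19.3,0,0,0],
    [1,-1.4,-9.6,-19.3,0,0,0],
    [1,-1.4,-9.6,-19.3,0,0,0],
    [1,-1.4,-9.6,-19.3,0,0,0],
    [1,-1.4,-9.6,-19.3,0,0,0],
    [1,-1.4,-9.6,-19.3,0,0,0],
    [1,0,0,0,0,0,0],
    [1,0,0,0,0,0,0]
  ]
}}

```text
t: 39.12
eef_pos: [0.5497, 0.0995, 0.2004]
ee_rot: [-3.139, 0.7, -2.408]
force: [0.2, 0.0, -0.0]
width: 0.015
gripper_force: 20.0
```

```bash
cat > blob.py <<'E'
from h import *
t=arm.grab_frame("top"); f=arm.grab_frame("scene")
for n,x,u0 in(("scene",f,(374,282)),("top",t,(347,298))):
    m=(x["color"].max(2)<70).astype(np.uint8); k,l,st,c=cv2.connectedComponentsWithStats(m)
    for i in range(1,k):
        if 300<st[i,4]<1600 and np.hypot(*(c[i]-u0))<40: print(n,st[i],c[i].round(1))
    print(n,find(x,"pot_1",.3))
E
python3 blob.py
python3 - <<'E'
from nav import *
m=rot(40,42); p,M,s=cur(); print(p,s["width"])
nav([[.4428,.0621,.15],[.4428,.0621,.09]],m)
E
```

```text
scene [360 266  29  32 737] [373.7 281.5]
scene [(0.85, array([ 0.6677, -0.0552,  0.0455])), (0.8, array([0.4298, 0.0675, 0.0352])), (0.78, array([ 0.6034, -0.1957,  0.0598])), (0.64, array([ 0.5453, -0.0919,  0.0509]))]
top [(0.71, array([0.432 , 0.0565, 0.0076])), (0.52, array([ 0.5409, -0.0847,  0.0535])), (0.52, array([ 0.6101, -0.186 ,  0.0491])), (0.39, array([ 0.6652, -0.0497,  0.0531]))]
[0.54895435 0.10041078 0.19825441] 0.015058745023564975
turn [ 0.  -0.1  0. ]
to [0.443 0.062 0.15 ] shift [111.1  42.6 -30.2] min rows@35 4
to [0.443 0.062 0.09 ] shift [38.6  0.  46. ] min rows@35 2
after turn [ 0.27 -0.04 -0.52 -0.61 -0.53 -0.66]
[0.443 0.062 0.15 ] [ 0.15 -0.14 -0.69 -0.76 -0.54 -0.42] max dq/30mm 0.06
[0.443 0.062 0.09 ] [ 0.02  0.01 -0.68 -0.99 -0.53 -0.06] max dq/30mm 0.19
```

Request:
{"op": "servo_tool", "data": {
  "deltas": [
    [1,18.5,7.1,-5,0,0,0],
    [1,18.5,7.1,-5,0,0,0],
    [1,18.5,7.1,-5,0,0,0],
    [1,18.5,7.1,-5,0,0,0],
    [1,18.5,7.1,-5,0,0,0],
    [1,18.5,7.1,-5,0,0,0],
    [1,9,0,11,0,0,0],
    [1,9,0,11,0,0,0],
    [1,9,0,11,0,0,0],
    [1,0,0,0,0,0,0],
    [1,0,0,0,0,0,0],
    [1,0,0,0,0,0,0]
  ]
}}

```text
t: 40.32
eef_pos: [0.4441, 0.062, 0.1085]
ee_rot: [-3.14, 0.698, -2.407]
force: [-0.6, 0.4, 0.2]
width: 0.0154
gripper_force: 20.0
```

Run:
```python
from nav import *
m=rot(40,42); p,M,s=cur(); print(p,s["width"])
nav([[.4428,.0623,.08]],m)
```

```text
[0.44412422 0.06203383 0.1084561 ] 0.015396092464371664
turn [-0. -0.  0.]
to [0.443 0.062 0.08 ] shift [18.9  1.1 21.3] min rows@35 1
after turn [ 0.06 -0.03 -0.68 -0.92 -0.53 -0.17]
[0.443 0.062 0.08 ] [-0.01  0.04 -0.68 -1.03 -0.53  0.  ] max dq/30mm 0.18
```

Request:
{"op": "servo_tool", "data": {
  "deltas": [
    [1,6.3,0.4,7.1,0,0,0],
    [1,6.3,0.4,7.1,0,0,0],
    [1,6.3,0.3,7.1,0,0,0],
    [1,0,0,0,0,0,0],
    [1,0,0,0,0,0,0],
    [1,0,0,0,0,0,0]
  ]
}}

```text
t: 40.82
eef_pos: [0.4431, 0.0623, 0.0808]
ee_rot: [-3.139, 0.699, -2.406]
force: [0.5, 0.1, -0.7]
width: 0.0148
gripper_force: 20.0
```

Run:
```python
from nav import *
m=rot(40,42); p,M,s=cur(); print(p,s["force"],M.T@(np.array([.4428,.0623,.077])-p)*1000)
```

```text
[0.44310268 0.06232515 0.08077526] [ 0.50958398  0.09112719 -0.65328284] [2.61467519 0.19264005 2.73335121]
```

Request:
{"op": "servo_tool", "data": {
  "deltas": [
    [1,1.3,0.1,1.4,0,0,0],
    [1,0,0,0,0,0,0],
    [1,0.7,0,0.8,0,0,0],
    [1,0,0,0,0,0,0],
    [1,0,0,0,0,0,0]
  ]
}}

```text
t: 41.23
eef_pos: [0.4435, 0.0628, 0.0783]
ee_rot: [-3.138, 0.701, -2.406]
force: [-3.8, -0.4, 9.7]
width: 0.0151
gripper_force: 20.0
```

Request:
{"op": "servo_tool", "data": {
  "deltas": [
    [1,0.5,0,0.6,0,0,0],
    [1,0,0,0,0,0,0],
    [1,0,0,0,0,0,0]
  ]
}}

```text
t: 41.48
eef_pos: [0.4441, 0.0629, 0.0783]
ee_rot: [-3.137, 0.702, -2.405]
force: [-4.0, -0.5, 15.7]
width: 0.0151
gripper_force: 20.1
```

Request:
{"op": "servo_tool", "data": {
  "deltas": [
    [1,-0.8,0,-0.9,0,0,0],
    [1,0,0,0,0,0,0],
    [0.4,0,0,0,0,0,0],
    [0.2,0,0,0,0,0,0],
    [0,0,0,0,0,0,0],
    [0,0,0,0,0,0,0],
    [0,0,0,0,0,0,0],
    [0,0,0,0,0,0,0],
    [0,0,0,-10,0,0,0],
    [0,0,0,-20,0,0,0],
    [0,-10,0,-30,0,0,0],
    [0,-20,0,-30,0,0,0],
    [0,-20,0,-30,0,0,0],
    [0,-20,0,0,0,0,0],
    [0,0,0,0,0,0,0]
  ]
}}

```text
t: 42.73
eef_pos: [0.4273, 0.0477, 0.2194]
ee_rot: [-3.132, 0.706, -2.401]
force: [0.3, 0.7, 0.5]
width: 0.0434
gripper_force: 0.0
```

Run:
```python
from nav import *
up=W([.766,0,.643])-W([0,0,0]); p0=np.array([.5982,.3615,.1749]); m=rot(20,32.5); tz=m[:,2]
print(cur()[0],cur()[2]["q"].round(2))
nav([[.48,.13,.28],p0-.1*tz,p0,p0-.08*up],m)
t=arm.grab_frame("top");f=arm.grab_frame("scene"); save(t,"t9"); save(f,"s9")
for x in(t,f): print("lid",find(x,"lid_1",.3)); print("pot",find(x,"pot_1",.4)); print("handle",find(x,"shutter_handle"))
# composite: lids A,B,C,D in both views
rows=[]
for x in(f,t):
    r=[]
    for P in((.44,.06,.05),(.564,-.112,.07),(.694,-.066,.07),(.624,-.21,.07)):
        u=proj(x,P).round().astype(int); print(u); r.append(cv2.resize(x["color"][u[1]-25:u[1]+25,u[0]-25:u[0]+25,::-1],(200,200),interpolation=cv2.INTER_CUBIC))
    rows.append(np.hstack(r))
cv2.imwrite("pics/c10.png",np.vstack(rows))
```

```text
[0.42727232 0.04773287 0.21944756] [ 0.2  -0.3  -0.67 -0.58 -0.64 -0.66]
turn [ 4.5 20.4  8.5]
to [0.48 0.13 0.28] shift [-104.    41.1  -26.6] min rows@35 3
to [0.569 0.343 0.269] shift [-174.6  131.7   75.4] min rows@35 5
to [0.598 0.362 0.175] shift [  0.   0. 100.] min rows@35 3
to [0.547 0.329 0.123] shift [75.2  0.  27.4] min rows@35 3
after turn [ 0.58 -0.27 -0.73  0.01 -0.76 -1.58]
[0.48 0.13 0.28] [ 0.7  -0.19 -0.56  0.06 -0.86 -1.73] max dq/30mm 0.05
[0.569 0.343 0.269] [ 0.9   0.12 -0.33  0.16 -0.8  -1.99] max dq/30mm 0.05
[0.598 0.362 0.175] [ 0.88  0.25 -0.4   0.19 -0.59 -2.02] max dq/30mm 0.05
[0.547 0.329 0.123] [ 0.91  0.21 -0.63  0.29 -0.42 -2.15] max dq/30mm 0.08
lid [(0.91, array([0.4447, 0.0606, 0.0633])), (0.76, array([ 0.5725, -0.1153,  0.0815])), (0.65, array([ 0.693 , -0.0597,  0.0835])), (0.6, array([0.6419, 0.3929, 0.192 ])), (0.58, array([ 0.6231, -0.2077,  0.0865]))]
pot [(0.47, array([ 0.5522, -0.0911,  0.054 ])), (0.47, array([ 0.6148, -0.189 ,  0.0506]))]
handle [(0.84, array([0.6443, 0.3946, 0.1927]))]
lid [(0.95, array([0.4372, 0.0669, 0.0631])), (0.65, array([ 0.5608, -0.1043,  0.082 ])), (0.56, array([ 0.6865, -0.0657,  0.0831]))]
pot [(0.74, array([ 0.5564, -0.0991,  0.0496])), (0.57, array([ 0.5978, -0.1951,  0.0409])), (0.54, array([ 0.6701, -0.0507,  0.0523]))]
handle [(0.66, array([0.6176, 0.4216, 0.197 ]))]
[374 272]
[392 215]
[343 201]
[403 194]
[347 298]
[410 249]
[390 202]
[445 226]
```

View pics/c10.png

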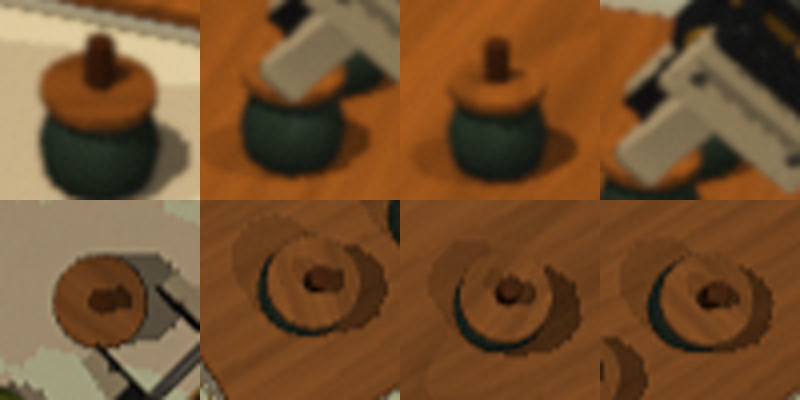

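Tiles: all four lids sit flat. Top-view offsets after parallax look like about 1–2 mm for B and D, and up to about 4 mm for C. I check numerically from the pot pixels before and after.

```bash
cat > ctr.py <<'E'
from h import *
from scipy.optimize import minimize
import sys
t=arm.grab_frame("top")
K=8
def green(im): 
    im=im.astype(float); return cv2.GaussianBlur(np.clip((im[:,:,1]-im[:,:,0])*1.0,-20,20),(0,0),.6)
g0=green(cv2.imread("pics/top0.png")[:,:,::-1]); g1=green(t["color"])
pots=dict(A=(.44,.06,0),B=(.564,-.112,.022),C=(.694,-.066,.022),D=(.624,-.21,.022))
def circ(c,r,z,f=t):
    a=np.linspace(0,2*np.pi,60); return np.array([proj(f,[c[0]+r*np.cos(b),c[1]+r*np.sin(b),z]) for b in a])
def mask(poly,o,n):
    m=np.zeros((n*K,n*K),np.uint8); cv2.fillPoly(m,[np.round(((poly-o+.5)*K)).astype(np.int32)],1); return m
for k,(x,y,z) in pots.items():
    u=proj(t,[x,y,z+.05]).round().astype(int); n=44; o=u-n//2
    cut=lambda g:cv2.resize(g[o[1]:o[1]+n,o[0]:o[0]+n],None,fx=K,fy=K,interpolation=cv2.INTER_CUBIC)
    a=(cut(g0)>1).astype(np.uint8); b=(cut(g1)>1).astype(np.uint8)
    def big(m):
        nn,l,st,c=cv2.connectedComponentsWithStats(m); ok=[i for i in range(1,nn) if st[i,4]>.0*1]; 
        d=[(st[i,4]) for i in ok]; i=ok[int(np.argmax(d))]; return (l==i).astype(np.uint8)
    a=big(a)
    # pot centre: body circle at z+.027 and its silhouette
    def costp(p): return float((mask(circ(p,.0325,z+.027),o,n)^a).sum())
    rp=minimize(costp,[x,y],method="Nelder-Mead",options=dict(initial_simplex=[[x,y],[x+.004,y],[x,y+.004]]))
    P=rp.x; pot=mask(circ(P,.0325,z+.027),o,n)
    vis=pot&b
    def costl(p):
        lid=mask(circ(p,.031,z+.054),o,n)|mask(circ(p,.031,z+.062),o,n); return float(((pot&(1-lid))^vis).sum())
    rl=minimize(costl,P,method="Nelder-Mead",options=dict(initial_simplex=[P,P+[.006,0],P+[0,.006]]))
    print(k,"pot",P.round(4),"res",rp.fun/K/K,"lid",rl.x.round(4),"res",rl.fun/K/K,"diff mm",((rl.x-P)*1000).round(1),"vis px",vis.sum()/K/K,"green outside pot now",(b&(1-pot)).sum()/K/K)
E
python3 ctr.py
```

```text
A pot [0.4407 0.0588] res 67.359375 lid [0.441  0.0602] res 14.375 diff mm [0.3 1.4] vis px 0.0 green outside pot now 0.0
B pot [ 0.5662 -0.1131] res 71.203125 lid [ 0.5631 -0.1073] res 19.9375 diff mm [-3.1  5.8] vis px 15.0625 green outside pot now 0.0
C pot [ 0.6953 -0.0675] res 64.171875 lid [ 0.6886 -0.0628] res 21.328125 diff mm [-6.6  4.7] vis px 17.671875 green outside pot now 0.0
D pot [ 0.6263 -0.2107] res 56.171875 lid [ 0.6231 -0.2084] res 25.9375 diff mm [-3.2  2.4] vis px 31.96875 green outside pot now 0.125
```

Run:
```python
from h import *
a=cv2.imread("pics/top0.png")[:,:,::-1]; b=cv2.imread("pics/t9.png")[:,:,::-1]
for im in(a,b):
    print("row",[tuple(int(v) for v in im[203,c]) for c in range(374,406)])
    print("col",[tuple(int(v) for v in im[r,389]) for r in range(188,220)])
```

```text
row [(115, 69, 32), (96, 55, 25), (95, 56, 24), (98, 56, 24), (52, 37, 18), (25, 30, 22), (30, 36, 26), (34, 40, 31), (37, 43, 33), (43, 50, 37), (46, 53, 39), (22, 28, 20), (24, 28, 20), (25, 28, 20), (26, 31, 24), (25, 30, 23), (22, 24, 20), (42, 49, 38), (39, 46, 35), (39, 45, 35), (39, 46, 34), (41, 48, 37), (39, 46, 34), (38, 44, 33), (34, 40, 29), (38, 46, 35), (19, 24, 19), (15, 18, 12), (62, 34, 15), (61, 35, 16), (58, 33, 13), (58, 33, 13)]
col [(105, 61, 24), (107, 63, 26), (111, 65, 29), (80, 47, 20), (38, 34, 21), (38, 45, 36), (27, 34, 24), (25, 28, 21), (25, 31, 24), (26, 32, 22), (27, 35, 25), (31, 34, 25), (31, 35, 27), (26, 30, 23), (32, 35, 27), (25, 30, 23), (20, 22, 20), (18, 21, 15), (14, 19, 14), (19, 23, 17), (44, 50, 38), (41, 47, 35), (34, 40, 28), (31, 38, 28), (28, 32, 23), (22, 27, 19), (18, 22, 13), (95, 54, 23), (116, 69, 31), (113, 67, 31), (107, 63, 26), (111, 66, 30)]
row [(99, 59, 23), (100, 57, 24), (99, 59, 27), (102, 58, 24), (56, 42, 26), (22, 32, 24), (92, 52, 23), (106, 61, 27), (107, 64, 30), (112, 68, 31), (117, 69, 29), (120, 71, 31), (120, 71, 30), (122, 73, 34), (128, 77, 35), (116, 69, 30), (106, 62, 28), (81, 46, 22), (79, 44, 19), (104, 61, 26), (110, 66, 29), (104, 61, 28), (101, 59, 26), (99, 58, 27), (116, 70, 31), (122, 72, 30), (127, 75, 33), (127, 76, 35), (98, 58, 26), (61, 36, 16), (62, 36, 18), (63, 38, 18)]
col [(111, 65, 29), (102, 60, 29), (106, 63, 28), (109, 64, 29), (104, 62, 28), (105, 61, 27), (97, 58, 25), (92, 56, 25), (93, 55, 23), (86, 50, 22), (63, 38, 17), (39, 20, 7), (32, 16, 10), (33, 15, 5), (67, 37, 16), (116, 69, 30), (129, 77, 34), (122, 73, 32), (121, 71, 31), (122, 71, 31), (125, 75, 34), (124, 75, 35), (122, 72, 31), (111, 65, 28), (68, 41, 21), (19, 25, 19), (19, 23, 17), (100, 59, 28), (121, 72, 31), (117, 69, 33), (112, 65, 27), (115, 67, 30)]
```

```bash
sed -i 's/^    im=im.astype(float); return .*/    im=im.astype(float); return np.clip(1.42*im[:,:,1]-im[:,:,0],-25,12)/; s/>1)/>-2)/g' ctr.py
sed -i 's/    im = im/    im=im/' ctr.py; sed -i 's/rp=minimize(costp,\[x,y\]/rp=minimize(costp,[x,y]/' ctr.py; python3 ctr.py
```

```text
A pot [0.416 0.072] res 1474.75 lid [0.4411 0.06  ] res 2.0625 diff mm [ 25.1 -12. ] vis px 254.796875 green outside pot now 1263.9375
B pot [ 0.5642 -0.1121] res 16.328125 lid [ 0.5611 -0.1065] res 64.46875 diff mm [-3.1  5.7] vis px 60.71875 green outside pot now 6.796875
C pot [ 0.6949 -0.0664] res 11.09375 lid [ 0.6952 -0.0662] res 8.40625 diff mm [0.3 0.2] vis px 65.046875 green outside pot now 0.953125
D pot [ 0.6244 -0.2108] res 18.734375 lid [ 0.6239 -0.2105] res 10.28125 diff mm [-0.5  0.2] vis px 70.6875 green outside pot now 4.3125
```

```bash
cat >> ctr.py <<'E'
    if k=="B":
        best=min((minimize(costl,P+np.array(d),method="Nelder-Mead",options=dict(initial_simplex=[P+np.array(d),P+np.array(d)+[.003,0],P+np.array(d)+[0,.003]])) for d in((0,0),(.003,-.003),(-.003,.003),(.003,.003))),key=lambda r:r.fun)
        print("B lid",best.x.round(4),best.fun/64,((best.x-P)*1000).round(1))
    if k=="A":
        i0=cv2.imread("pics/top0.png")[:,:,::-1].astype(float); i1=t["color"].astype(float)
        d=cut(i0.max(2)); a=big((d<62).astype(np.uint8)); w=cut(i1[:,:,0]-1.3*i1[:,:,1]); l=big((w>0).astype(np.uint8))
        cl=cv2.minEnclosingCircle(cv2.findContours(l,0,1)[0][0]); print("A lid circ",cl[0],cl[1]/K)
        f2=lambda m,r,zz:min((minimize(lambda p:float((mask(circ(p,r,zz),o,n)^m).sum()),np.array([x,y])+e,method="Nelder-Mead",options=dict(initial_simplex=[np.array([x,y])+e,np.array([x+.004,y])+e,np.array([x,y+.004])+e])) for e in(np.zeros(2),np.array([.003,-.003]))),key=lambda r:r.fun)
        p=f2(a,.0325,z+.027); q=f2(l,.031,z+.060); print("A pot",p.x.round(4),p.fun/64,"lid",q.x.round(4),q.fun/64,((q.x-p.x)*1000).round(1))
E
python3 ctr.py | grep -E "^[AB] "
python3 - <<'E'
from nav import *
print(proj(arm.grab_frame("scene"),[.44,.06,.054]))
E
```

```text
A pot [0.416 0.072] res 1474.75 lid [0.4412 0.0598] res 2.1875 diff mm [ 25.2 -12.2] vis px 255.15625 green outside pot now 1263.515625
A lid circ (178.8056182861328, 181.91184997558594) 12.13694953918457
A pot [0.4404 0.0582] 19.8125 lid [0.4402 0.0604] 7.4375 [-0.2  2.3]
B pot [ 0.5642 -0.1121] res 16.328125 lid [ 0.5611 -0.1065] res 64.28125 diff mm [-3.1  5.7] vis px 60.5 green outside pot now 7.140625
B lid [ 0.5611 -0.1065] 64.28125 [-3.1  5.7]
[373.98178079 270.68453869]
```

```bash
cat > joint.py <<'E'
import re
src=open("ctr.py").read().split("for k,(x,y,z)")[0]
exec(src)
st=dict(B=(.575,-.117,.022),C=(.694,-.066,.022),D=(.624,-.21,.022))
for k,(x,y,z) in st.items():
    u=proj(t,[x,y,z+.05]).round().astype(int); n=40; o=u-n//2
    b=(cv2.resize(g1[o[1]:o[1]+n,o[0]:o[0]+n],None,fx=K,fy=K,interpolation=cv2.INTER_CUBIC)>-2).astype(np.uint8)
    b=b*mask(circ((x,y),.043,z+.04),o,n)
    def cost(p):
        pot=mask(circ(p[:2],.0325,z+.027),o,n); lid=mask(circ(p[2:],.031,z+.054),o,n)|mask(circ(p[2:],.031,z+.062),o,n)
        return float(((pot&(1-lid))^b).sum())
    best=None
    for e in np.random.default_rng(0).normal(0,.002,(12,4)):
        s=np.array([x,y,x,y])+e; r=minimize(cost,s,method="Nelder-Mead",options=dict(initial_simplex=np.vstack([s]+[s+d for d in np.eye(4)*.003]),maxfev=400))
        if best is None or r.fun<best.fun: best=r
    print(k,best.x.round(4),best.fun/64,b.sum()/64,"lid-pot mm",((best.x[2:]-best.x[:2])*1000).round(1))
E
python3 joint.py
```

```text
B [ 0.5756 -0.119   0.5768 -0.1188] 8.453125 64.734375 lid-pot mm [1.2 0.2]
C [ 0.6953 -0.0664  0.6951 -0.0663] 8.84375 65.765625 lid-pot mm [-0.2  0.1]
D [ 0.6245 -0.21    0.6239 -0.2105] 13.171875 76.015625 lid-pot mm [-0.5 -0.5]
```

Pot B was knocked about 1.3 cm with its lid on, and that lid is still centred (1.2 mm off). The other offsets are A 2.3 mm, C 0.2 mm and D 0.7 mm. All are within 6 mm, so I close the shutter next.

Request:
{"op": "servo_tool", "data": {
  "deltas": [
    [0,0,0,0,1.12,5.1,2.12],
    [0,0,0,0,1.12,5.1,2.12],
    [0,0,0,0,1.12,5.1,2.12],
    [0,0,0,0,1.12,5.1,2.12],
    [0,-20.8,8.2,-5.3,0,0,0],
    [0,-20.8,8.2,-5.3,0,0,0],
    [0,-20.8,8.2,-5.3,0,0,0],
    [0,-20.8,8.2,-5.3,0,0,0],
    [0,-20.8,8.2,-5.3,0,0,0],
    [0,-21.8,16.5,9.4,0,0,0],
    [0,-21.8,16.5,9.4,0,0,0],
    [0,-21.8,16.5,9.4,0,0,0],
    [0,-21.8,16.5,9.4,0,0,0],
    [0,-21.8,16.5,9.4,0,0,0],
    [0,-21.8,16.5,9.4,0,0,0],
    [0,-21.8,16.5,9.4,0,0,0],
    [0,-21.8,16.5,9.4,0,0,0],
    [0,0,0,0,0,0,0],
    [0,0,0,0,0,0,0],
    [0,0,0,0,0,0,0]
  ]
}}

```text
t: 45.05
eef_pos: [0.5418, 0.3414, 0.2871]
ee_rot: [3.12, 0.439, -2.529]
force: [-0.3, -1.2, -0.8]
width: 0.0439
gripper_force: 0.0
```

Run:
```python
from nav import *
up=W([.766,0,.643])-W([0,0,0]); p0=np.array([.5982,.3615,.1749]); m=rot(20,32.5); tz=m[:,2]
nav([p0-.05*tz,p0],m)
```

```text
turn [2.2 5.1 2.4]
to [0.584 0.352 0.222] shift [-16.5 -13.4  75.4] min rows@35 3
to [0.598 0.362 0.175] shift [-0. -0. 50.] min rows@35 2
after turn [ 0.94  0.06 -0.35  0.17 -0.84 -2.04]
[0.584 0.352 0.222] [ 0.89  0.18 -0.37  0.17 -0.7  -2.  ] max dq/30mm 0.05
[0.598 0.362 0.175] [ 0.88  0.25 -0.4   0.19 -0.59 -2.02] max dq/30mm 0.05
```

Request:
{"op": "servo_tool", "data": {
  "deltas": [
    [0,0,0,0,2.2,5.1,2.4],
    [0,-16.5,-13.4,10,0,0,0],
    [0,0,0,22,0,0,0],
    [0,0,0,22,0,0,0],
    [0,0,0,21,0,0,0],
    [0,0,0,0,0,0,0],
    [0,0,0,0,0,0,0],
    [0,0,0,0,0,0,0]
  ]
}}

```text
t: 45.72
eef_pos: [0.5842, 0.3523, 0.2247]
ee_rot: [3.141, 0.352, -2.574]
force: [-0.6, 0.2, 1.1]
width: 0.0437
gripper_force: 0.0
```

Run:
```python
from nav import *
up=W([.766,0,.643])-W([0,0,0]); p0=np.array([.5982,.3615,.1749]); m=rot(20,32.5)
nav([p0],m)
```

```text
turn [0.  0.2 0. ]
to [0.598 0.362 0.175] shift [ 1.3  0.3 52.5] min rows@35 2
after turn [ 0.89  0.18 -0.37  0.17 -0.7  -2.  ]
[0.598 0.362 0.175] [ 0.88  0.25 -0.4   0.19 -0.59 -2.02] max dq/30mm 0.05
```

Request:
{"op": "servo_tool", "data": {
  "deltas": [
    [0,1.3,0,18,0,0,0],
    [0,0,0,18,0,0,0],
    [0,0,0,16,0,0,0],
    [0,0,0,0,0,0,0],
    [0,0,0,0,0,0,0],
    [1,0,0,0,0,0,0],
    [1,0,0,0,0,0,0],
    [1,0,0,0,0,0,0],
    [1,0,0,0,0,0,0],
    [1,0,0,0,0,0,0],
    [1,0,0,0,0,0,0],
    [1,0,0,0,0,0,0],
    [1,0,0,0,0,0,0],
    [1,0,0,0,0,0,0]
  ],
  "squeeze": 15
}}

```text
t: 46.88
eef_pos: [0.5981, 0.3615, 0.1742]
ee_rot: [3.141, 0.351, -2.574]
force: [-3.1, -2.4, 4.6]
width: 0.0114
gripper_force: 15.0
```

Run:
```python
from nav import *
up=W([.766,0,.643])-W([0,0,0]); p,M,s=cur(); print(p,s["width"],s["gripper_force"],s["force"])
nav([p-.148*up])
```

```text
[0.59811146 0.36152244 0.17420369] 0.011422730167440614 15.000720620155334 [-3.13262159 -2.39460685  4.60221612]
to [0.502 0.301 0.079] shift [1.392e+02 1.000e-01 5.040e+01] min rows@35 4
[0.502 0.301 0.079] [ 0.89  0.19 -0.89  0.59 -0.2  -2.45] max dq/30mm 0.19
```

Gripped at the handle (11.4 mm). I pull it down the slope.

Request:
{"op": "servo_tool", "data": {
  "deltas": [
    [1,8.2,0,2.95,0,0,0],
    [1,8.2,0,2.95,0,0,0],
    [1,8.2,0,2.95,0,0,0],
    [1,8.2,0,2.95,0,0,0],
    [1,8.2,0,2.95,0,0,0],
    [1,8.2,0,2.95,0,0,0],
    [1,8.2,0,2.95,0,0,0],
    [1,8.2,0,2.95,0,0,0],
    [1,8.2,0,2.95,0,0,0],
    [1,8.2,0,2.95,0,0,0],
    [1,8.2,0,2.95,0,0,0],
    [1,8.2,0,2.95,0,0,0],
    [1,8.2,0,2.95,0,0,0],
    [1,8.2,0,2.95,0,0,0],
    [1,8.2,0,2.95,0,0,0],
    [1,8.2,0,2.95,0,0,0],
    [1,8.2,0,2.95,0,0,0],
    [1,0,0,0,0,0,0],
    [1,0,0,0,0,0,0]
  ]
}}

```text
t: 48.47
eef_pos: [0.5009, 0.2993, 0.0775]
ee_rot: [3.141, 0.348, -2.573]
force: [-8.0, 0.4, 1.3]
width: 0.0112
gripper_force: 15.0
```

Run:
```python
from nav import *
p,M,s=cur(); print(p,s["width"],s["gripper_force"],s["force"],s["q"].round(2),M.T@(np.array([.5014,.2996,.0784])-p)*1000)
```

```text
[0.50085777 0.2992863  0.07751399] 0.011246395869507942 15.000201612710953 [-7.96557205  0.37461761  1.31704021] [ 0.89  0.19 -0.89  0.58 -0.2  -2.45] [-0.8905748  -0.02730045 -0.61932148]
```

Request:
{"op": "servo_tool", "data": {
  "deltas": [
    [0,0,0,0,0,0,0],
    [0,0,0,0,0,0,0],
    [0,0,0,0,0,0,0],
    [0,0,0,0,0,0,0],
    [0,0,0,0,0,0,0],
    [0,0,0,0,0,0,0],
    [0,0,0,-15,0,0,0],
    [0,0,0,-20,0,0,0],
    [0,0,0,-30,0,0,0],
    [0,0,0,-30,0,0,0],
    [0,0,0,-30,0,0,0],
    [0,0,0,-30,0,0,0],
    [0,0,0,0,0,0,0],
    [0,0,0,0,0,0,0]
  ]
}}

```text
t: 49.63
eef_pos: [0.4576, 0.2726, 0.2267]
ee_rot: [3.139, 0.355, -2.574]
force: [0.0, 0.2, 0.2]
width: 0.0442
gripper_force: 0.0
```

```bash
python3 joint.py; python3 ctr.py | grep "^A pot"
python3 - <<'E'
from h import *
t=arm.grab_frame("top"); f=arm.grab_frame("scene"); save(f,"s10")
for x in(t,f): print("lid",find(x,"lid_1",.3)); print("handle",find(x,"shutter_handle")); print("glass",find(x,"glass"))
print(arm.get_state()["force"],arm.get_state()["eef_pos"])
E
```

```text
B [ 0.5755 -0.119   0.5765 -0.119 ] 8.953125 65.6875 lid-pot mm [1. 0.]
C [ 0.6949 -0.0664  0.6951 -0.0663] 8.59375 66.09375 lid-pot mm [0.2 0.1]
D [ 0.6244 -0.21    0.6239 -0.2105] 13.296875 76.21875 lid-pot mm [-0.5 -0.5]
A pot [0.416 0.072] res 1474.75 lid [0.4415 0.0601] res 2.171875 diff mm [ 25.5 -11.9] vis px 258.3125 green outside pot now 1267.109375
A pot [0.4404 0.0582] 19.8125 lid [0.4405 0.0607] 8.59375 [0.1 2.6]
lid [(0.95, array([ 0.6255, -0.2069,  0.0834])), (0.87, array([ 0.572 , -0.1136,  0.0809])), (0.63, array([0.447 , 0.0627, 0.064 ]))]
handle [(0.95, array([0.5506, 0.33  , 0.1011])), (0.7, array([0.6402, 0.0777, 0.0294]))]
glass [(0.52, array([0.6387, 0.081 , 0.0289]))]
lid [(0.78, array([0.4354, 0.0667, 0.0636])), (0.65, array([ 0.6168, -0.2031,  0.0842])), (0.61, array([ 0.5727, -0.1114,  0.0842])), (0.54, array([ 0.6845, -0.0643,  0.0846]))]
handle [(0.77, array([0.5197, 0.3625, 0.0953]))]
glass [(0.96, array([0.6213, 0.0872, 0.0457]))]
[-0.13989832  0.12397068  0.89365373] [0.45734579 0.27161199 0.22376845]
```

View pics/s10.png

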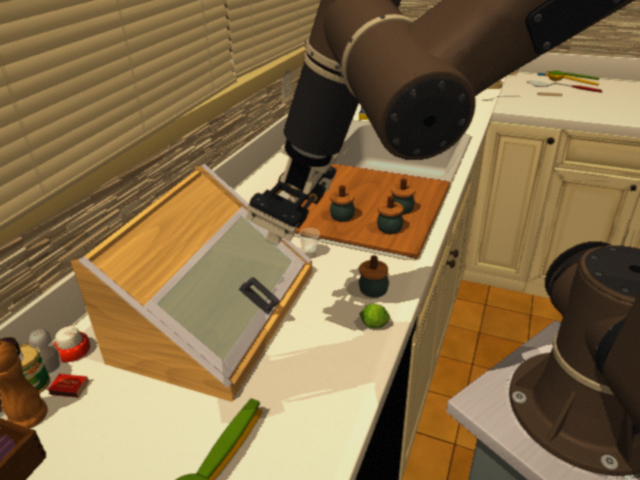

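The cabinet is empty and shut (handle at (260,293), as at the start). Lids sit on all four pots at (374,275), (391,214), (403,194) and (342,205), the glass has not moved, and the arm is clear.

```bash
python3 -c "
from station import arm
print(arm.job_done())"
```

```text
the job is handed in; nothing more can be done
None
```

I handed the job in at about 50 s: all four lids sit flat on their own pots (measured 0.2 to 2.6 mm off centre, limit 6 mm), the shutter is shut and the glass has not moved; the hand-in call gave no verdict.

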